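# Find the heavy side of a loaded sample tumbler

## Task

The drum of the sample tumbler has just been loaded, unevenly. Push its round cover fully home against the drum, then turn the drum by its handle, feel where its heavy side is, and bring that heavy side straight down, so that a counterweight can go in opposite. Finish while still gripping the handle and holding the drum still with its heavy side down and the cover shut; leave everything else on the bench alone.

Things in the scene. Friction and masses are not known exactly. Their poses are not given: they have to be found in the camera images.
- tumbler: bench tumbler, fixed: grey base 200 x 180 x 15 mm and, on its +y side, one grey upright 215 mm tall carrying a drum on a level axle 165 mm above the bench. Origin: on the bench, straight below the middle of the axle. Own y: along the axle, from the handle side to the upright; own x: level, across the axle; z up. Turned by up to 0.3 rad about the vertical
- drum_middle (a point): on the axle, 165 mm above the tumbler's origin: the cream drum, 160 mm diameter, reaches from 40 mm towards -y to 60 mm towards +y of it. Its hidden_load adds a gravity torque of 0.15 to 0.27 N m at most (2.5 to 4.5 N at the handle): it resists lifting the heavy side, helps lowering it, and is zero with the heavy side straight down or up. The load cannot shift
- axle (a point): point on the axle line, 115 mm from drum_middle towards the tumbler's -y: the centre of the upright circle, 60 mm radius, in which the middle of the handle travels when the cover is shut
- cover (a joint): how far the cover is open, m: 0 fully home against the drum, 0.03 fully open; opens towards the tumbler's -y. About 6 N of friction: it stays where it is left, and can be pushed or drawn by the handle
- cover_face (a point): middle of the cover's outer face, on the axle: an aluminium disc, 166 mm diameter, 12 mm thick, which slides along the axle and turns with the drum. It carries the handle, and a steel boss across the axle that balances it: cover and handle together have no heavy side
- drum (a joint): turning angle of drum, cover and handle together about the tumbler's y axis, rad, without stops: 0 with the handle straight above the axle, growing as the top moves towards the tumbler's +x; -0.6 to 0.6 at the start. A stiff seal gives 0.3 N m of friction (5 N at the handle), so it stays wherever it is left. The heavy side may be at any angle to the handle and does not start at the bottom
- handle: black handle on the cover: a freely spinning sleeve, 22 mm diameter, 80 mm long, parallel to the axle and 60 mm from it, on the side away from the drum. Origin: middle of the sleeve, 63 mm off the cover's face (near end 23 mm off); own y along the sleeve, as the tumbler's y
- sample_bottle: bystander: cream bottle 68 mm diameter, 150 mm tall, origin under its centre
- sample_jar: bystander: small glass jar 48 mm diameter, 55 mm tall, near the handle side of the tumbler, origin under its centre
- jug: bystander: clear plastic jug 104 mm diameter, 130 mm tall, with a handle, origin under its centre
- tall_bottle: bystander: white bottle 84 mm diameter, 200 mm tall, origin under its centre
- foam_block: bystander: pink foam block 160 x 120 x 40 mm, origin under its centre
- syringe: bystander: empty cream syringe lying on the bench, 140 mm long, 32 mm over its flange, origin under its middle

How it is judged:
By the outcome, as a careful person would: the job done as asked, in the order asked, and still so for the second after the job is handed in, while the arm keeps its last pose, push and grip.
It also fails if it takes over 69 s, if anything falls off the work surface, if the arm or the gripper's body presses on something with over 40 N, if the wrist force passes 120 N, or if a joint passes its speed limit or range.

## Robot

A 6-joint arm with a two-finger parallel gripper is mounted at the origin on the work surface. World frame = base frame: x ahead of the robot, y to its left, z up, the work surface at z = 0. Lengths are in m, angles in rad, forces in N, time in s.
With the tool pointing down it reaches from about 0.4 to 0.825 m from the base axis. Payload 7 kg.
Tool frame: the origin (TCP) lies on the centre line of the jaws, within the pads' length; the fingertips stand 22 mm ahead of it and the grasp point (between the pads) lies 3 mm ahead of it; z points along the fingers, y is the direction in which the jaws open and shut (so a half turn about z gives the same grasp; the last joint's range is limited). The gripper opens to 88 mm and grips with 3 to 60 N. Pads are 19 mm wide; open, the fingers measure 130 mm over their backs; the gripper's body (78 mm by 193 mm) begins 47 mm behind the grasp point.
Start: joints at [-0.942, 0.359, 0.012, 0, -1.224, -0.288], TCP at [0.226, -0.636, 0.249] pointing down, gripper open.
Joint ranges: [-3.07, 3.07], [-1.43, 2.12], [-1.02, 1.25], [-3.03, 1.67], [-3.05, -0], [-3.03, 3.03]. Speed limits (rad/s): [2.39, 2.39, 3.01, 3.14, 3.14, 3.14].

## Interface

Orientations are given as [roll, pitch, yaw] about the fixed x, y, z axes, in that order (R = Rz(yaw) Ry(pitch) Rx(roll)).
In Python, from station import arm gives the robot as it stands. The module is installed in compiled form; this text tells all that it offers.
- The arm moves only by the tool arm_command, never from a script. Its argument "motion" is a list of rows, each a list of 3 entries, a list of its own where there are three numbers: the shift along the tool's x, y, z in mm, then the turn, a rotation vector about the tool's x, y, z in degrees, then the opening, from 0 (shut) to 1 (fully open). In form: [[[tx, ty, tz], [wx, wy, wz], grip], ...]. A call has 1 to 20 rows; each row shifts and turns the commanded pose from where the row before left it, along the tool's axes as they then stand; what a row does not reach is not made up. A row lasts 1/12 s, in which the tool goes at most 41.7 mm and 7.16 degrees, less where a joint would pass 70% of its speed; a pose out of reach is approached as far as the arm can. A call is refused whole if a number of a shift passes 41.7 or a number of a turn 7.16, either way. A call with a gripper value outside its range is refused whole. The fingers move at their own pace and stop on an object; "newtons" is the grip in N (left out, the last holds). Time passes only in rows, so rows that do not move let the fingers close. It gives the time, the measured TCP pose, the force and the opening at its end, in the units of the state.
- arm.get_state(): the state, without advancing time (a new reading comes with each control period).
- arm.grab_frame(name): name is "scene" or "top" or "wrist"; returns the picture (400x640x3 uint8, red, green, blue); there is no depth.
- arm.camera_info(name): a dict with "fov_y" (degrees; the focal length in pixels is half the picture's height over the tangent of half this angle, whatever the lens; pixels are square), "cx", "cy" (the principal point, pixels), "view" (4x4, takes a point from world to camera coordinates); the wrist camera has in their place "tool_from_camera" (4x4, takes a point from camera to tool coordinates, whose origin is the TCP and whose axes are the flange's). Camera axes: x right, y down, z forward; pixel columns grow to the right and rows downward; lengths in m; the calibration is good to about 2 mm. A picture is of the moment at which its call begins: read the wrist's pose just before it. camera_info takes no time and is no camera call.
- arm.job_done(): hands the job in, once; it reports no verdict.
The state is a dict: "t": time; "q": joint angles; "qd": joint speeds; "joint_efforts": joint torques, N m; "eef_pos": TCP position; "ee_rot": TCP orientation; "force": force on the tool from outside, world axes, zero at the start; "moment": the same for the moment, N m; "width": finger opening in m.
Only numpy, scipy, OpenCV 4.12 (cv2) and the standard library are available. Lean on these libraries where they do the work, as an engineer would, in place of code of your own. Each camera call takes 0.05 s, during which the arm holds its last target. There are 200 camera calls.

## Working session

There is one attempt and no reset: what is moved stays moved. The work goes in short steps, Python scripts to look and compute and a tool call to move; the robot and the scene stay as the last step left them, time stands still between calls to the robot, and variables do not carry over. Pictures are saved under pics/ and viewed, on a budget of 10 in all, crops included, one or two more only if the job needs it, and the job is handed in when it is done.

Besides the shell and the picture viewer there is one more tool, called after "Request:" in YAML: its name, and indented under it one key for each argument. arm_command: Moves the arm, as the interface text tells. Its arguments: {"type":"object","properties":{"motion":{"type":"array","items":{"type":"array"}},"newtons":{"type":"number"}},"required":["motion"]}

```bash
mkdir -p pics; cat > h.py <<'E'
from station import arm
import numpy as np, cv2
from scipy.spatial.transform import Rotation as R
np.set_printoptions(precision=4,suppress=True)
def cam(name,st=None):
    c=arm.camera_info(name); f=200/np.tan(np.radians(c["fov_y"])/2)
    if "view" in c: T=np.linalg.inv(np.array(c["view"]))
    else:
        st=st or arm.get_state(); W=np.eye(4); W[:3,:3]=R.from_euler('xyz',st["ee_rot"]).as_matrix(); W[:3,3]=st["eef_pos"]
        T=W@np.array(c["tool_from_camera"])
    return T,f,c["cx"],c["cy"]
def ray(C,u,v):
    T,f,cx,cy=C; d=T[:3,:3]@np.array([(u-cx)/f,(v-cy)/f,1]); return T[:3,3],d/np.linalg.norm(d)
def onz(C,u,v,z):
    o,d=ray(C,u,v); return o+d*(z-o[2])/d[2]
def proj(C,P):
    T,f,cx,cy=C; p=T[:3,:3].T@(np.array(P)-T[:3,3]); return np.array([cx+f*p[0]/p[2],cy+f*p[1]/p[2]])
def tri(C1,p1,C2,p2):
    o1,d1=ray(C1,*p1);o2,d2=ray(C2,*p2)
    s=np.linalg.lstsq(np.c_[d1,-d2],o2-o1,rcond=None)[0]; a=o1+s[0]*d1;b=o2+s[1]*d2
    return (a+b)/2,np.linalg.norm(a-b)
def save(n,im): cv2.imwrite(f"pics/{n}.png",im[:,:,::-1])
E
python3 - <<'E'
from h import *
print(arm.get_state())
for n in ("scene","top"):
    im=arm.grab_frame(n); np.save(n,im); save(n,im)
    T,f,cx,cy=cam(n); print(n,T,f,cx,cy)
print(arm.camera_info("wrist"))
E
```

```text
{'t': 0.0, 'q': array([-0.9419,  0.3594,  0.011 , -0.0004, -1.2241, -0.2881]), 'qd': array([ 0.0007,  0.0005,  0.0005,  0.0003, -0.0005, -0.0009]), 'joint_efforts': array([ -0.0004, -58.2714,  29.3048,   6.9969,   0.0069,  -0.0002]), 'eef_pos': array([ 0.2254, -0.6358,  0.2476]), 'ee_rot': array([ 3.1399, -0.0001, -2.8009]), 'force': array([ 0.3446, -0.3422,  0.0422]), 'moment': array([ 0.0022,  0.0042, -0.0083]), 'width': 0.08754078851364958}
scene [[-0.2667  0.6801 -0.6829  1.2729]
 [ 0.9637  0.1826 -0.1946  0.2571]
 [-0.0077 -0.71   -0.7042  0.9075]
 [ 0.      0.      0.      1.    ]] 383.4492765317995 319.30661749965947 197.94208777020333
top [[-0.0234 -0.9901  0.1383  0.3715]
 [-0.9997  0.0242  0.0044  0.023 ]
 [-0.0077 -0.1381 -0.9904  1.4408]
 [ 0.      0.      0.      1.    ]] 461.9278432307662 323.0655501232745 203.17000587362523
{'fov_y': 66.75711503117773, 'cx': 316.7456130094384, 'cy': 197.8125668935885, 'tool_from_camera': array([[-0.0004, -0.9605, -0.2784,  0.0756],
       [ 1.    , -0.0005,  0.0003, -0.0002],
       [-0.0004, -0.2784,  0.9605, -0.1361],
       [ 0.    ,  0.    ,  0.    ,  1.    ]])}
```

View pics/scene.png

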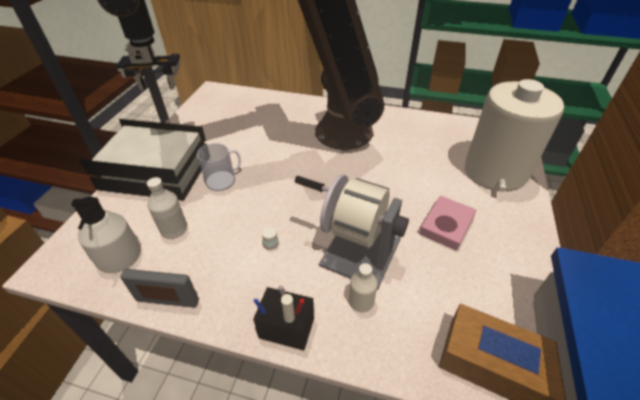

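View pics/top.png

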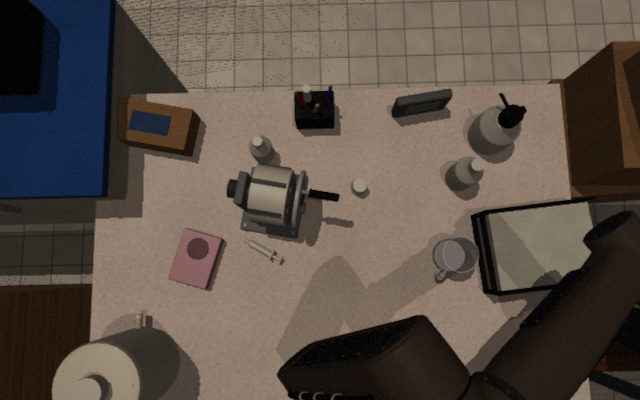

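The scene view shows the black handle at about (295,180)–(326,188), on the left of the cover disc (338,205), with the jar at (270,239). In the top view the handle runs (308,193)–(338,197), with the jar at (360,187), the syringe at (265,250) and the upright on the left at (235,188). So the handle points along world -y.

```bash
cat > m.py <<'E'
from h import *
def blob(im,box,thr):
    x0,y0,x1,y1=box; g=im[y0:y1,x0:x1].max(2)
    m=(g<thr).astype(np.uint8); n,l,s,c=cv2.connectedComponentsWithStats(m)
    k=1+np.argmax(s[1:,4]); p=np.argwhere(l==k)[:,::-1]+[x0,y0]
    mu=p.mean(0); w,v=np.linalg.eigh(np.cov((p-mu).T)); a=v[:,1]; t=(p-mu)@a
    return len(p),mu,mu+a*t.min(),mu+a*t.max(),2*np.sqrt(3*w[0])
E
python3 - <<'E'
from m import *
S=np.load("scene.npy");T=np.load("top.npy");cs=cam("scene");ct=cam("top")
for thr in (55,70,85):
    a=blob(S,(285,168,332,200),thr); b=blob(T,(303,180,348,208),thr)
    print(thr,a,b)
    sa=sorted([a[2],a[3]],key=lambda p:p[0]); tb=sorted([b[2],b[3]],key=lambda p:-p[0])
    print("mid",tri(cs,a[1],ct,b[1]),"far",tri(cs,sa[0],ct,tb[0]),"near",tri(cs,sa[1],ct,tb[1]))
print("jar",onz(ct,360,187,.055), "scene jar",onz(cs,270,233,.055))
# lighter crops
A=cv2.resize(S[150:290,260:430],None,fx=4,fy=4,interpolation=cv2.INTER_CUBIC)
B=cv2.resize(T[140:260,220:380],None,fx=4,fy=4,interpolation=cv2.INTER_CUBIC)
A=cv2.resize(A,(680,560));save("cropS",A[:560]);save("cropT",B)
E
```

```text
55 (102, array([308.5882, 183.0588]), array([319.744 , 186.7696]), array([296.6393, 179.0843]), np.float64(4.17728786246319)) (240, array([322.4667, 195.1667]), array([337.9849, 197.1202]), array([308.0811, 193.3557]), np.float64(8.087081601905876))
mid (array([0.5634, 0.0278, 0.2242]), np.float64(0.003452441674064707)) far (array([ 0.5564, -0.0106,  0.2234]), np.float64(0.002384606109520493)) near (array([0.5699, 0.0632, 0.2252]), np.float64(0.009390451043126483))
70 (148, array([308.6284, 183.027 ]), array([320.9359, 187.3113]), array([296.1145, 178.671 ]), np.float64(5.654339820574499)) (322, array([319.1677, 196.205 ]), array([338.0631, 195.2535]), array([302.4987, 197.0443]), np.float64(11.905515650658835))
mid (array([0.5622, 0.0323, 0.2242]), np.float64(0.01256695146641982)) far (array([ 0.5606, -0.0106,  0.2285]), np.float64(0.002735220142276962)) near (array([0.5631, 0.0718, 0.2195]), np.float64(0.023401674653776204))
85 (171, array([308.9825, 183.1754]), array([321.8153, 187.6743]), array([295.8051, 178.5558]), np.float64(6.285399157806807)) (459, array([317.6296, 198.1198]), array([338.165 , 195.1355]), array([302.0388, 200.3856]), np.float64(15.219275163152423))
mid (array([0.5583, 0.0344, 0.2208]), np.float64(0.017107897129452116)) far (array([ 0.5609, -0.0111,  0.229 ]), np.float64(0.002264009683819863)) near (array([0.5555, 0.0729, 0.2115]), np.float64(0.02489787102668039))
jar [ 0.6119 -0.0843  0.055 ] scene jar [ 0.622  -0.0779  0.055 ]
```

View pics/cropT.png

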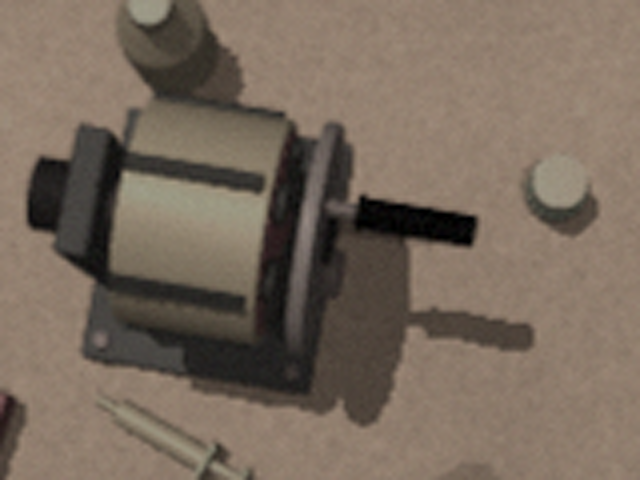

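View pics/cropS.png

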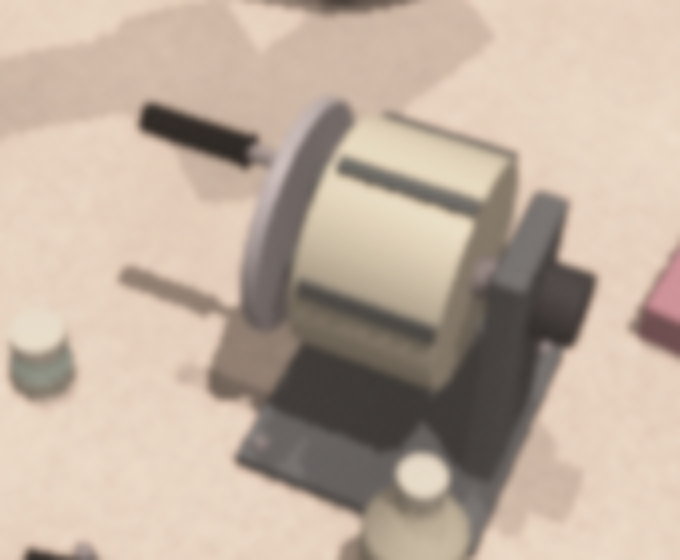

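```bash
python3 - <<'E'
from h import *
cs=cam("scene");ct=cam("top")
tp=lambda x,y:(x/4+220-.375,y/4+140-.375); sp=lambda x,y:(x/4+260-.375,y/4+150-.375)
print("handle far/near/mid top@z.224",[onz(ct,*p,.224) for p in ((337.9,197.2),(309.5,193.5),(323.6,195.3))])
a,b=onz(ct,*tp(340,128),.165),onz(ct,*tp(292,345),.165); print("disc ends",a,b,np.linalg.norm(a-b),(a+b)/2,np.degrees(np.arctan2(*(a-b)[1::-1])))
a,b=onz(ct,*tp(85,357),.015),onz(ct,*tp(310,392),.015);print("base -x corners",a,b,np.linalg.norm(a-b),(a+b)/2)
# upright top: 215 mm high
a,b=onz(ct,*tp(85,122),.215),onz(ct,*tp(60,250),.215);print("upright",a,b,(a+b)/2)
print("scene base +x corner",onz(cs,*sp(237,462),.015), "top's",onz(ct,*tp(135,108),.015))
E
```

```text
handle far/near/mid top@z.224 [array([ 0.5565, -0.0115,  0.224 ]), array([0.5683, 0.064 , 0.224 ]), array([0.5626, 0.0265, 0.224 ])]
disc ends [0.6406 0.0785 0.165 ] [0.4882 0.1145 0.165 ] 0.15659049240030118 [0.5644 0.0965 0.165 ] -13.289778183575113
base -x corners [0.4965 0.2857 0.015 ] [0.4652 0.1119 0.015 ] 0.17659125194714775 [0.4808 0.1988 0.015 ]
upright [0.6385 0.249  0.215 ] [0.5513 0.2657 0.215 ] [0.5949 0.2574 0.215 ]
scene base +x corner [0.6659 0.0808 0.015 ] top's [0.6924 0.2464 0.015 ]
```

Request:
arm_command:
  motion:
    - [[0, 0, -10], [0, 0, -6], 1]
    - [[0, 0, -10], [0, 0, -6], 1]
    - [[0, 0, -10], [0, 0, -6], 1]
    - [[0, 0, -10], [0, 0, -6], 1]
    - [[0, 0, -10], [0, 0, -6], 1]
    - [[0, 0, -10], [0, 0, -6], 1]
    - [[0, 0, -10], [0, 0, -6], 1]
    - [[0, 0, -10], [0, 0, -6], 1]
    - [[0, 0, -10], [0, 0, -6], 1]
    - [[0, 0, -10], [0, 0, -6], 1]
  newtons: 40

```text
t: 0.93
eef_pos: [0.2255, -0.636, 0.3485]
ee_rot: [3.141, 0.001, -1.748]
force: [0.2, -0.8, -0.2]
width: 0.0874
```

Request:
arm_command:
  motion:
    - [[-36, -12.7, 0], [0, 0, 0], 1]
    - [[-36, -12.7, 0], [0, 0, 0], 1]
    - [[-36, -12.7, 0], [0, 0, 0], 1]
    - [[-36, -12.7, 0], [0, 0, 0], 1]
    - [[-36, -12.7, 0], [0, 0, 0], 1]
    - [[-36, -12.7, 0], [0, 0, 0], 1]
    - [[-36, -12.7, 0], [0, 0, 0], 1]
    - [[-36, -12.7, 0], [0, 0, 0], 1]
    - [[-36, -12.7, 0], [0, 0, 0], 1]
    - [[-36, -12.7, 0], [0, 0, 0], 1]
    - [[-36, -12.7, 0], [0, 0, 0], 1]
    - [[-36, -12.7, 0], [0, 0, 0], 1]
    - [[-36, -12.7, 0], [0, 0, 0], 1]
    - [[-36, -12.7, 0], [0, 0, 0], 1]
    - [[-36, -12.7, 0], [0, 0, 0], 1]
    - [[-36, -12.7, 0], [0, 0, 0], 1]
    - [[-36, -12.7, 0], [0, -5, 0], 1]
    - [[0, 0, 0], [0, -5, 0], 1]
    - [[0, 0, 0], [0, -5, 0], 1]
    - [[0, 0, 0], [0, -5, 0], 1]

```text
t: 2.6
eef_pos: [0.5498, -0.0721, 0.3487]
ee_rot: [-3.141, 0.353, -1.75]
force: [-0.1, -1.2, -1.3]
width: 0.0876
```

```bash
python3 - <<'E'
from h import *
s=arm.get_state(); im=arm.grab_frame("wrist"); np.save("w1",im); save("w1",im)
T,f,cx,cy=cam("wrist",s); np.savez("w1c",T=T,f=f,cx=cx,cy=cy)
print(s["eef_pos"],s["ee_rot"],s["q"],s["t"],s["force"]); print(T)
E
```

```text
[ 0.5498 -0.0721  0.3487] [-3.1406  0.3533 -1.7503] [-0.025   0.1292  0.0284 -0.3528 -1.4218 -0.1103] 2.6 [-0.1411 -1.192  -1.3431]
[[-0.9838  0.1432  0.108   0.528 ]
 [ 0.1793  0.7922  0.5833 -0.1879]
 [-0.002   0.5932 -0.805   0.4505]
 [ 0.      0.      0.      1.    ]]
```

View pics/w1.png

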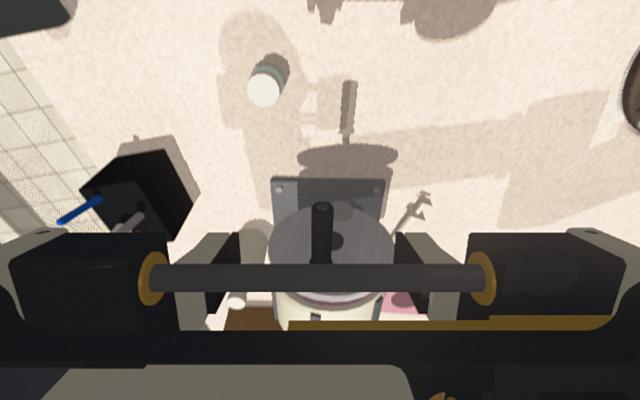

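The wrist view shows the handle end-on, tip at (323,207) and root about (322,262). The cover face spans about x=267–396, centred near y≈240. The flat boss is at (342,210) and the jar is clear at (265,85).

```bash
python3 - <<'E'
from h import *
z=np.load("w1c.npz"); C=(z["T"],float(z["f"]),float(z["cx"]),float(z["cy"])); im=np.load("w1.npy").astype(int)
ex=np.array([np.cos(-.165),np.sin(-.165),0]); ey=np.array([-ex[1],ex[0],0])
# intersect pixel rays with the vertical plane of handle tip / cover face (y_t const)
def ont(u,v,yt):
    o,d=ray(C,u,v); p=o+d*(yt-o@ey)/(d@ey); return np.array([p@ex,p@ey,p[2]])
print("tip top/centre", ont(323,207,.079), "root",ont(322,262,.159))
for v in (225,232,240,248):
    g=im[v,240:430].mean(1); e=np.abs(np.diff(np.convolve(g,np.ones(3)/3,'same')))
    print(v,240+np.argsort(e)[-6:])
print("face",ont(267,240,.182),ont(396,240,.182), "hub",ont(336,240,.182),"boss",ont(342,210,.182))
P=.551*ex+.1066*ey; P[2]=.224; print("grasp world",P)
s=arm.get_state(); Rm=R.from_euler('xyz',s["ee_rot"]).as_matrix(); print(Rm)
print("delta tool mm",1000*Rm.T@(P-Rm[:,2]*.003-s["eef_pos"]))
E
```

```text
tip top/centre [0.549  0.079  0.2243] root [0.5503 0.159  0.2213]
225 [383 395 382 396 240 428]
232 [391 387 240 388 401 428]
240 [392 391 428 240 394 395]
248 [394 310 311 268 428 240]
face [0.6221 0.182  0.1621] [0.4533 0.182  0.1644] hub [0.5314 0.182  0.1633] boss [0.5195 0.182  0.1007]
grasp world [0.561  0.0146 0.224 ]
[[-0.1701 -0.9834  0.0631]
 [-0.9207  0.1814  0.3455]
 [-0.3513  0.0006 -0.9363]]
delta tool mm [-39.8343   4.2787 144.3394]
```

Request:
arm_command:
  motion:
    - [[-10, 1, 24], [0, 0, 0], 1]
    - [[-10, 1, 24], [0, 0, 0], 1]
    - [[-10, 1, 24], [0, 0, 0], 1]
    - [[-10, 1, 24], [0, 0, 0], 1]
    - [[0, 0, 24], [0, 0, 0], 1]
    - [[0, 0, 24], [0, 0, 0], 1]
    - [[0, 0, 0], [0, 0, 0], 1]

```text
t: 3.23
eef_pos: [0.5584, 0.0139, 0.2221]
ee_rot: [3.133, 0.348, -1.756]
force: [-1.6, -0.8, -1.1]
width: 0.0874
```

```bash
python3 - <<'E'
from h import *
s=arm.get_state(); im=arm.grab_frame("wrist"); save("w2",im); S=arm.grab_frame("scene")
print(s["eef_pos"],s["ee_rot"],s["force"],s["moment"])
out=np.vstack([cv2.resize(im[130:400,150:490],(680,300)),cv2.resize(S[120:240,230:400],(680,300))]); save("w2",out)
E
```

```text
[0.5584 0.0139 0.2221] [ 3.1332  0.3479 -1.7559] [-1.6052 -0.7836 -1.051 ] [-1.1567  0.5557  0.042 ]
```

View pics/w2.png

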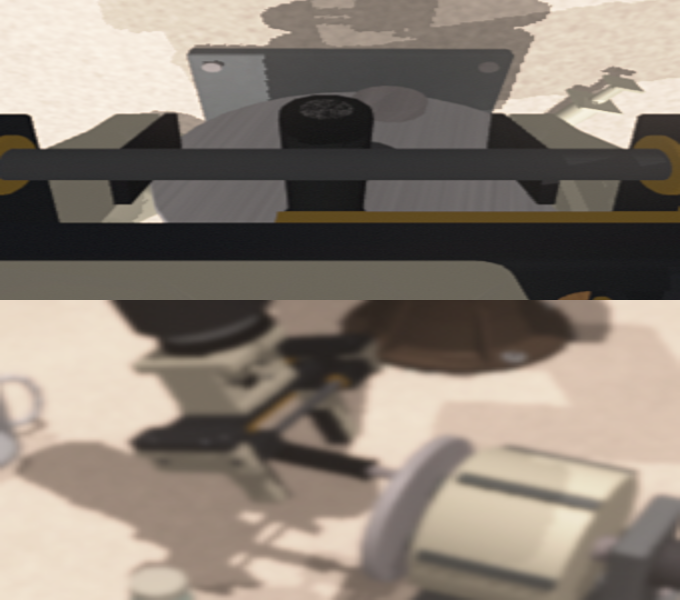

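The handle sits centred between the open fingers, at wrist-crop (325,110–210), with clear space all around. Next I close the gripper.

Request:
arm_command:
  motion:
    - [[0, 0, 0], [0, 0, 0], 0]
    - [[0, 0, 0], [0, 0, 0], 0]
    - [[0, 0, 0], [0, 0, 0], 0]
    - [[0, 0, 0], [0, 0, 0], 0]
    - [[0, 0, 0], [0, 0, 0], 0]
    - [[0, 0, 0], [0, 0, 0], 0]
  newtons: 40

```text
t: 3.83
eef_pos: [0.5611, 0.0123, 0.2273]
ee_rot: [-3.141, 0.349, -1.754]
force: [-0.2, 0.0, -0.2]
width: 0.0533
```

```bash
cat > st.py <<'E'
from h import *
s=arm.get_state(); Y=-.165
ex=np.array([np.cos(Y),np.sin(Y),0]); ey=np.array([-ex[1],ex[0],0])
Rm=R.from_euler('xyz',s["ee_rot"]).as_matrix(); g=s["eef_pos"]+.003*Rm[:,2]
F=s["force"]
print("t",s["t"],"w",s["width"],"grasp xt,yt,z",np.array([g@ex,g@ey,g[2]]),"F_t",np.array([F@ex,F@ey,F[2]]),"rot",s["ee_rot"])
print("tool<-tumbler per mm: ey",Rm.T@ey,"ex",Rm.T@ex,"ez",Rm[2])
E
python3 st.py
```

```text
t 3.8333 w 0.053302036660694864 grasp xt,yt,z [0.5515 0.1053 0.2245] F_t [-0.1811  0.0053 -0.1719] rot [-3.1409  0.3492 -1.7536]
tool<-tumbler per mm: ey [-0.9395  0.0181  0.3421] ex [-0.0168 -0.9998  0.0068] ez [-0.3422 -0.0006 -0.9396]
```

Request:
arm_command:
  motion:
    - [[0, 0, 0], [0, 0, 0], 0]
    - [[0, 0, 0], [0, 0, 0], 0]
    - [[0, 0, 0], [0, 0, 0], 0]
    - [[0, 0, 0], [0, 0, 0], 0]
    - [[0, 0, 0], [0, 0, 0], 0]
    - [[0, 0, 0], [0, 0, 0], 0]
    - [[0, 0, 0], [0, 0, 0], 0]
    - [[0, 0, 0], [0, 0, 0], 0]
    - [[0, 0, 0], [0, 0, 0], 0]

```text
t: 4.58
eef_pos: [0.5605, 0.0126, 0.2268]
ee_rot: [3.141, 0.349, -1.754]
force: [-3.7, 0.2, 0.9]
width: 0.0212
```

```bash
python3 st.py
```

```text
t 4.5833 w 0.021221412364908272 grasp xt,yt,z [0.5509 0.1055 0.224 ] F_t [-3.7214 -0.3783  0.8621] rot [ 3.1406  0.349  -1.7537]
tool<-tumbler per mm: ey [-0.9396  0.0176  0.3419] ex [-0.0168 -0.9998  0.0052] ez [-0.342   0.0009 -0.9397]
```

Request:
arm_command:
  motion:
    - [[-2.35, 0, 0.85], [0, 0, 0], 0]
    - [[-2.35, 0, 0.85], [0, 0, 0], 0]
    - [[-2.35, 0, 0.85], [0, 0, 0], 0]
    - [[-2.35, 0, 0.85], [0, 0, 0], 0]
    - [[-2.35, 0, 0.85], [0, 0, 0], 0]
    - [[-2.35, 0, 0.85], [0, 0, 0], 0]
    - [[-2.35, 0, 0.85], [0, 0, 0], 0]
    - [[-2.35, 0, 0.85], [0, 0, 0], 0]

```text
t: 5.25
eef_pos: [0.5641, 0.031, 0.2268]
ee_rot: [3.141, 0.347, -1.754]
force: [-4.9, -5.2, 3.0]
width: 0.0212
```

```bash
python3 st.py
```

```text
t 5.25 w 0.02124220184793111 grasp xt,yt,z [0.5514 0.1242 0.224 ] F_t [-3.9768 -5.9467  2.9831] rot [ 3.1408  0.3469 -1.7539]
tool<-tumbler per mm: ey [-0.9403  0.0178  0.34  ] ex [-0.017  -0.9998  0.0054] ez [-0.34    0.0007 -0.9404]
```

Request:
arm_command:
  motion:
    - [[-1.9, 0.2, 0.7], [0, 0, 0], 0]
    - [[-1.9, 0.2, 0.7], [0, 0, 0], 0]
    - [[-1.9, 0.2, 0.7], [0, 0, 0], 0]

```text
t: 5.5
eef_pos: [0.5647, 0.0342, 0.2269]
ee_rot: [-3.141, 0.342, -1.753]
force: [-5.7, -25.0, 3.9]
width: 0.021
```

Request:
arm_command:
  motion:
    - [[-1.9, 0, 0.7], [0, 0, 0], 0]
    - [[-1.9, 0, 0.7], [0, 0, 0], 0]

```text
t: 5.67
eef_pos: [0.5648, 0.0346, 0.2269]
ee_rot: [3.142, 0.337, -1.753]
force: [-9.4, -40.4, 7.4]
width: 0.0208
```

Request:
arm_command:
  motion:
    - [[-1.9, 0, 0.7], [0, 0, 0], 0]
    - [[-1.9, 0, 0.7], [0, 0, 0], 0]

```text
t: 5.83
eef_pos: [0.5649, 0.0349, 0.227]
ee_rot: [3.141, 0.331, -1.754]
force: [-12.4, -55.1, 10.7]
width: 0.0214
```

```bash
python3 st.py
```

```text
t 5.8333 w 0.021372507602032655 grasp xt,yt,z [0.5515 0.1282 0.2241] F_t [ -3.1944 -56.4031  10.6545] rot [ 3.1413  0.3314 -1.7539]
tool<-tumbler per mm: ey [-0.9454  0.018   0.3253] ex [-0.0171 -0.9998  0.0056] ez [-0.3254  0.0003 -0.9456]
```

Request:
arm_command:
  motion:
    - [[1.9, 0.1, -0.7], [0, 0, 0], 0]
    - [[1.9, 0.1, -0.7], [0, 0, 0], 0]
    - [[1.9, 0.1, -0.7], [0, 0, 0], 0]
    - [[1.9, 0.1, -0.7], [0, 0, 0], 0]
    - [[1.9, 0.1, -0.7], [0, 0, 0], 0]

```text
t: 6.25
eef_pos: [0.5646, 0.0342, 0.2269]
ee_rot: [-3.14, 0.347, -1.755]
force: [0.8, 0.0, -1.4]
width: 0.0208
```

```bash
python3 st.py; cat > plan.py <<'E'
import numpy as np,sys,json
# args: start phi, step, rows per call, calls, xc offset applied in plan is relative so only radius/phi matter
p0,dp,n,c=float(sys.argv[1]),float(sys.argv[2]),int(sys.argv[3]),int(sys.argv[4])
cum=np.zeros(3); out=[]
for i in range(1,n*c+1):
    p=p0+dp*i; dx=60*(np.sin(p)-np.sin(p0)); dz=60*(np.cos(p)-np.cos(p0))
    tgt=dx*np.array([-.017,-1,.005])+dz*np.array([-.342,0,-.94])
    r=np.round(tgt-cum,1); cum+=r; out.append([[float(v)+0. for v in r],[0,0,0],0])
for k in range(c): print(json.dumps(out[k*n:(k+1)*n]))
print("end phi",p)
E
python3 plan.py .184 .06 5 4
```

```text
t 6.25 w 0.020832651355829866 grasp xt,yt,z [0.5514 0.1275 0.224 ] F_t [ 0.8264  0.177  -1.4368] rot [-3.1404  0.347  -1.7548]
tool<-tumbler per mm: ey [-0.9402  0.0194  0.34  ] ex [-0.0179 -0.9998  0.0076] ez [-0.3401 -0.0011 -0.9404]
[[[0.2, -3.5, 0.7], [0, 0, 0], 0], [[0.3, -3.5, 1.0], [0, 0, 0], 0], [[0.3, -3.4, 1.1], [0, 0, 0], 0], [[0.4, -3.3, 1.3], [0, 0, 0], 0], [[0.5, -3.2, 1.5], [0, 0, 0], 0]]
[[[0.6, -3.2, 1.7], [0, 0, 0], 0], [[0.6, -3.0, 1.8], [0, 0, 0], 0], [[0.7, -2.9, 2.1], [0, 0, 0], 0], [[0.7, -2.8, 2.1], [0, 0, 0], 0], [[0.8, -2.6, 2.4], [0, 0, 0], 0]]
[[[0.9, -2.5, 2.4], [0, 0, 0], 0], [[0.9, -2.3, 2.6], [0, 0, 0], 0], [[0.9, -2.1, 2.8], [0, 0, 0], 0], [[1.0, -2.0, 2.8], [0, 0, 0], 0], [[1.1, -1.8, 3.0], [0, 0, 0], 0]]
[[[1.0, -1.5, 3.0], [0, 0, 0], 0], [[1.1, -1.4, 3.1], [0, 0, 0], 0], [[1.2, -1.2, 3.2], [0, 0, 0], 0], [[1.2, -1.0, 3.3], [0, 0, 0], 0], [[1.1, -0.8, 3.3], [0, 0, 0], 0]]
end phi 1.384
```

Request:
arm_command:
  motion:
    - [[-1.7, -3.5, 1.4], [0, 0, 0], 0]
    - [[0.3, -3.5, 1.0], [0, 0, 0], 0]
    - [[0.3, -3.4, 1.1], [0, 0, 0], 0]
    - [[0.4, -3.3, 1.3], [0, 0, 0], 0]
    - [[0.5, -3.2, 1.5], [0, 0, 0], 0]

```text
t: 6.67
eef_pos: [0.5796, 0.0317, 0.2208]
ee_rot: [3.139, 0.343, -1.754]
force: [-9.9, -16.5, 4.4]
width: 0.0208
```

```bash
python3 st.py
```

```text
t 6.6667 w 0.02079186532371532 grasp xt,yt,z [0.5666 0.1275 0.2179] F_t [ -7.0827 -17.8658   4.4371] rot [ 3.1388  0.3429 -1.7542]
tool<-tumbler per mm: ey [-0.9416  0.0175  0.3362] ex [-0.0174 -0.9998  0.0034] ez [-0.3362  0.0026 -0.9418]
```

Request:
arm_command:
  motion:
    - [[0.6, -3.2, 1.7], [0, 0, 0], 0]
    - [[0.6, -3.0, 1.8], [0, 0, 0], 0]
    - [[0.7, -2.9, 2.1], [0, 0, 0], 0]
    - [[0.7, -2.8, 2.1], [0, 0, 0], 0]
    - [[0.8, -2.6, 2.4], [0, 0, 0], 0]

```text
t: 7.08
eef_pos: [0.5935, 0.029, 0.2096]
ee_rot: [3.138, 0.342, -1.755]
force: [-9.7, -17.8, 3.3]
width: 0.021
```

```bash
python3 st.py
```

```text
t 7.0833 w 0.02102227744237877 grasp xt,yt,z [0.5806 0.1271 0.2068] F_t [ -6.6722 -19.1683   3.3495] rot [ 3.1376  0.3424 -1.7546]
tool<-tumbler per mm: ey [-0.9418  0.0175  0.3358] ex [-0.0178 -0.9998  0.0023] ez [-0.3357  0.0038 -0.9419]
```

```bash
cat > st2.py <<'E'
from h import *
s=arm.get_state(); Y=-.165; XC=.5375
ex=np.array([np.cos(Y),np.sin(Y),0]); ey=np.array([-ex[1],ex[0],0])
Rm=R.from_euler('xyz',s["ee_rot"]).as_matrix(); g=s["eef_pos"]+.003*Rm[:,2]; F=s["force"]
x,z=g@ex-XC,g[2]-.165; p=np.arctan2(x,z); Fx,Fz=F@ex,F[2]
tau=-60e-3*(Fx*np.cos(p)-Fz*np.sin(p)); Fr=Fx*np.sin(p)+Fz*np.cos(p)
print(f"t {s['t']:.2f} phi {p:.3f} r {np.hypot(x,z)*1e3:.1f} xt {g@ex:.4f} yt {g@ey:.4f} z {g[2]:.4f} tau {tau:.3f} Fr {Fr:.1f} Fax {F@ey:.1f} qd {np.abs(s['qd']).max():.2f}")
open("log.txt","a").write(f"{s['t']} {p} {tau} {g@ex} {g@ey} {g[2]} {Fx} {Fz}\n")
E
python3 plan.py .82 .06 5 6
```

```text
[[[0.9, -2.4, 2.6], [0, 0, 0], 0], [[0.9, -2.2, 2.6], [0, 0, 0], 0], [[1.0, -2.0, 2.8], [0, 0, 0], 0], [[1.0, -1.9, 2.9], [0, 0, 0], 0], [[1.1, -1.6, 3.1], [0, 0, 0], 0]]
[[[1.1, -1.5, 3.1], [0, 0, 0], 0], [[1.1, -1.3, 3.1], [0, 0, 0], 0], [[1.2, -1.0, 3.3], [0, 0, 0], 0], [[1.2, -0.9, 3.3], [0, 0, 0], 0], [[1.2, -0.7, 3.3], [0, 0, 0], 0]]
[[[1.2, -0.4, 3.3], [0, 0, 0], 0], [[1.2, -0.2, 3.4], [0, 0, 0], 0], [[1.2, 0.0, 3.4], [0, 0, 0], 0], [[1.3, 0.2, 3.4], [0, 0, 0], 0], [[1.2, 0.4, 3.3], [0, 0, 0], 0]]
[[[1.2, 0.7, 3.4], [0, 0, 0], 0], [[1.2, 0.8, 3.2], [0, 0, 0], 0], [[1.2, 1.1, 3.3], [0, 0, 0], 0], [[1.2, 1.3, 3.1], [0, 0, 0], 0], [[1.1, 1.4, 3.1], [0, 0, 0], 0]]
[[[1.2, 1.7, 3.0], [0, 0, 0], 0], [[1.0, 1.8, 2.9], [0, 0, 0], 0], [[1.1, 2.1, 2.8], [0, 0, 0], 0], [[1.0, 2.2, 2.7], [0, 0, 0], 0], [[1.0, 2.3, 2.5], [0, 0, 0], 0]]
[[[0.9, 2.6, 2.4], [0, 0, 0], 0], [[0.9, 2.6, 2.2], [0, 0, 0], 0], [[0.8, 2.9, 2.1], [0, 0, 0], 0], [[0.7, 2.9, 1.9], [0, 0, 0], 0], [[0.7, 3.1, 1.8], [0, 0, 0], 0]]
end phi 2.6199999999999997
```

Request:
arm_command:
  motion:
    - [[0.9, -2.4, 2.6], [0, 0, 0], 0]
    - [[0.9, -2.2, 2.6], [0, 0, 0], 0]
    - [[1.0, -2.0, 2.8], [0, 0, 0], 0]
    - [[1.0, -1.9, 2.9], [0, 0, 0], 0]
    - [[1.1, -1.6, 3.1], [0, 0, 0], 0]

```text
t: 7.5
eef_pos: [0.6035, 0.0271, 0.1948]
ee_rot: [3.138, 0.342, -1.755]
force: [-9.4, -18.9, 5.3]
width: 0.0214
```

```bash
python3 st2.py
```

```text
t 7.50 phi 1.103 r 59.7 xt 0.5908 yt 0.1268 z 0.1919 tau 0.448 Fr -3.1 Fax -20.2 qd 0.06
```

Request:
arm_command:
  motion:
    - [[1.1, -1.5, 3.1], [0, 0, 0], 0]
    - [[1.1, -1.3, 3.1], [0, 0, 0], 0]
    - [[1.2, -1.0, 3.3], [0, 0, 0], 0]
    - [[1.2, -0.9, 3.3], [0, 0, 0], 0]
    - [[1.2, -0.7, 3.3], [0, 0, 0], 0]

```text
t: 7.92
eef_pos: [0.6087, 0.0261, 0.1776]
ee_rot: [3.138, 0.342, -1.755]
force: [-10.2, -18.9, 4.9]
width: 0.0212
```

```bash
python3 st2.py
```

```text
t 7.92 phi 1.405 r 59.4 xt 0.5961 yt 0.1267 z 0.1748 tau 0.360 Fr -6.0 Fax -20.3 qd 0.07
```

Request:
arm_command:
  motion:
    - [[1.2, -0.4, 3.3], [0, 0, 0], 0]
    - [[1.2, -0.2, 3.4], [0, 0, 0], 0]
    - [[1.2, 0.0, 3.4], [0, 0, 0], 0]
    - [[1.3, 0.2, 3.4], [0, 0, 0], 0]
    - [[1.2, 0.4, 3.3], [0, 0, 0], 0]

```text
t: 8.33
eef_pos: [0.6087, 0.0261, 0.1599]
ee_rot: [3.138, 0.342, -1.754]
force: [-10.3, -18.8, 6.4]
width: 0.0211
```

```bash
python3 st2.py
```

```text
t 8.33 phi 1.705 r 59.2 xt 0.5962 yt 0.1268 z 0.1570 tau 0.325 Fr -7.9 Fax -20.3 qd 0.08
```

Request:
arm_command:
  motion:
    - [[1.6, 1.3, 3.1], [0, 0, 0], 0]
    - [[1.6, 1.3, 3.0], [0, 0, 0], 0]
    - [[1.6, 1.4, 3.0], [0, 0, 0], 0]
    - [[1.2, 1.3, 3.1], [0, 0, 0], 0]
    - [[1.1, 1.4, 3.1], [0, 0, 0], 0]

```text
t: 8.75
eef_pos: [0.604, 0.0269, 0.144]
ee_rot: [-3.14, 0.345, -1.753]
force: [-3.8, -15.2, 5.5]
width: 0.0213
```

```bash
sed -i 's/XC=.5375/XC=.5365/' st2.py; python3 st2.py
```

```text
t 8.75 phi 1.980 r 59.9 xt 0.5914 yt 0.1268 z 0.1412 tau 0.273 Fr -3.3 Fax -15.6 qd 0.08
```

Request:
arm_command:
  motion:
    - [[1.2, 1.7, 3.0], [0, 0, 0], 0]
    - [[1.0, 1.8, 2.9], [0, 0, 0], 0]
    - [[1.1, 2.1, 2.8], [0, 0, 0], 0]
    - [[1.0, 2.2, 2.7], [0, 0, 0], 0]
    - [[1.0, 2.3, 2.5], [0, 0, 0], 0]

```text
t: 9.17
eef_pos: [0.5947, 0.0287, 0.1292]
ee_rot: [-3.139, 0.345, -1.753]
force: [-2.2, -15.3, 3.7]
width: 0.0213
```

```bash
python3 st2.py
```

```text
t 9.17 phi 2.275 r 59.6 xt 0.5819 yt 0.1270 z 0.1264 tau 0.182 Fr -2.2 Fax -15.5 qd 0.08
```

Request:
arm_command:
  motion:
    - [[0.9, 2.6, 2.4], [0, 0, 0], 0]
    - [[0.9, 2.6, 2.2], [0, 0, 0], 0]
    - [[0.8, 2.9, 2.1], [0, 0, 0], 0]
    - [[0.7, 2.9, 1.9], [0, 0, 0], 0]
    - [[0.7, 3.1, 1.8], [0, 0, 0], 0]

```text
t: 9.58
eef_pos: [0.5815, 0.0312, 0.1179]
ee_rot: [-3.138, 0.345, -1.753]
force: [0.2, -14.4, 0.0]
width: 0.0212
```

```bash
python3 st2.py;python3 plan.py 2.62 .06 5 9
```

```text
t 9.58 phi 2.571 r 59.3 xt 0.5685 yt 0.1273 z 0.1151 tau 0.129 Fr 1.3 Fax -14.2 qd 0.10
[[[0.6, 3.2, 1.6], [0, 0, 0], 0], [[0.6, 3.2, 1.4], [0, 0, 0], 0], [[0.5, 3.4, 1.2], [0, 0, 0], 0], [[0.4, 3.4, 1.0], [0, 0, 0], 0], [[0.4, 3.5, 0.8], [0, 0, 0], 0]]
[[[0.3, 3.5, 0.7], [0, 0, 0], 0], [[0.2, 3.6, 0.4], [0, 0, 0], 0], [[0.2, 3.6, 0.2], [0, 0, 0], 0], [[0.1, 3.6, 0.0], [0, 0, 0], 0], [[0.0, 3.6, -0.1], [0, 0, 0], 0]]
[[[-0.1, 3.6, -0.4], [0, 0, 0], 0], [[-0.2, 3.5, -0.6], [0, 0, 0], 0], [[-0.2, 3.5, -0.8], [0, 0, 0], 0], [[-0.3, 3.5, -1.0], [0, 0, 0], 0], [[-0.3, 3.4, -1.2], [0, 0, 0], 0]]
[[[-0.5, 3.3, -1.3], [0, 0, 0], 0], [[-0.5, 3.2, -1.6], [0, 0, 0], 0], [[-0.5, 3.1, -1.7], [0, 0, 0], 0], [[-0.7, 3.0, -1.9], [0, 0, 0], 0], [[-0.7, 2.8, -2.0], [0, 0, 0], 0]]
[[[-0.7, 2.8, -2.2], [0, 0, 0], 0], [[-0.8, 2.6, -2.4], [0, 0, 0], 0], [[-0.9, 2.4, -2.5], [0, 0, 0], 0], [[-0.9, 2.3, -2.6], [0, 0, 0], 0], [[-1.0, 2.1, -2.8], [0, 0, 0], 0]]
[[[-1.0, 1.9, -2.9], [0, 0, 0], 0], [[-1.0, 1.7, -3.0], [0, 0, 0], 0], [[-1.1, 1.6, -3.0], [0, 0, 0], 0], [[-1.1, 1.3, -3.2], [0, 0, 0], 0], [[-1.2, 1.1, -3.2], [0, 0, 0], 0]]
[[[-1.2, 1.0, -3.3], [0, 0, 0], 0], [[-1.2, 0.7, -3.3], [0, 0, 0], 0], [[-1.2, 0.5, -3.3], [0, 0, 0], 0], [[-1.2, 0.3, -3.4], [0, 0, 0], 0], [[-1.2, 0.1, -3.4], [0, 0, 0], 0]]
[[[-1.3, -0.1, -3.4], [0, 0, 0], 0], [[-1.2, -0.4, -3.3], [0, 0, 0], 0], [[-1.2, -0.6, -3.4], [0, 0, 0], 0], [[-1.2, -0.7, -3.3], [0, 0, 0], 0], [[-1.2, -1.0, -3.2], [0, 0, 0], 0]]
[[[-1.2, -1.2, -3.2], [0, 0, 0], 0], [[-1.2, -1.4, -3.1], [0, 0, 0], 0], [[-1.1, -1.6, -3.0], [0, 0, 0], 0], [[-1.1, -1.8, -3.0], [0, 0, 0], 0], [[-1.1, -1.9, -2.8], [0, 0, 0], 0]]
end phi 5.32
```

Request:
arm_command:
  motion:
    - [[0.6, 3.2, 1.6], [0, 0, 0], 0]
    - [[0.6, 3.2, 1.4], [0, 0, 0], 0]
    - [[0.5, 3.4, 1.2], [0, 0, 0], 0]
    - [[0.4, 3.4, 1.0], [0, 0, 0], 0]
    - [[0.4, 3.5, 0.8], [0, 0, 0], 0]

```text
t: 10.0
eef_pos: [0.5645, 0.0345, 0.1106]
ee_rot: [-3.14, 0.346, -1.754]
force: [1.5, -12.4, -4.7]
width: 0.0207
```

```bash
python3 st2.py
```

```text
t 10.00 phi 2.891 r 59.1 xt 0.5512 yt 0.1278 z 0.1078 tau 0.134 Fr 5.4 Fax -12.0 qd 0.10
```

Request:
arm_command:
  motion:
    - [[0.3, 3.5, 0.7], [0, 0, 0], 0]
    - [[0.2, 3.6, 0.4], [0, 0, 0], 0]
    - [[0.2, 3.6, 0.2], [0, 0, 0], 0]
    - [[0.1, 3.6, 0.0], [0, 0, 0], 0]
    - [[0.0, 3.6, -0.1], [0, 0, 0], 0]

```text
t: 10.42
eef_pos: [0.546, 0.038, 0.1089]
ee_rot: [-3.142, 0.346, -1.754]
force: [-0.1, -10.4, -5.8]
width: 0.0208
```

```bash
python3 st2.py
```

```text
t 10.42 phi -3.071 r 59.1 xt 0.5323 yt 0.1282 z 0.1061 tau 0.122 Fr 5.7 Fax -10.3 qd 0.09
```

Request:
arm_command:
  motion:
    - [[-0.1, 3.6, -0.4], [0, 0, 0], 0]
    - [[-0.2, 3.5, -0.6], [0, 0, 0], 0]
    - [[-0.2, 3.5, -0.8], [0, 0, 0], 0]
    - [[-0.3, 3.5, -1.0], [0, 0, 0], 0]
    - [[-0.3, 3.4, -1.2], [0, 0, 0], 0]

```text
t: 10.83
eef_pos: [0.5283, 0.0414, 0.113]
ee_rot: [3.141, 0.347, -1.754]
force: [-0.7, -7.3, -5.4]
width: 0.0211
```

```bash
python3 st2.py
```

```text
t 10.83 phi -2.757 r 59.1 xt 0.5143 yt 0.1287 z 0.1102 tau 0.148 Fr 4.8 Fax -7.4 qd 0.08
```

Request:
arm_command:
  motion:
    - [[-1.0, 3.3, -0.7], [0, 0, 0], 0]
    - [[-1.0, 3.2, -1.0], [0, 0, 0], 0]
    - [[-0.5, 3.1, -1.7], [0, 0, 0], 0]
    - [[-0.7, 3.0, -1.9], [0, 0, 0], 0]
    - [[-0.7, 2.8, -2.0], [0, 0, 0], 0]

```text
t: 11.25
eef_pos: [0.5136, 0.0444, 0.1216]
ee_rot: [-3.141, 0.345, -1.754]
force: [-0.6, -12.4, -3.0]
width: 0.021
```

```bash
python3 st2.py
```

```text
t 11.25 phi -2.464 r 59.3 xt 0.4993 yt 0.1292 z 0.1188 tau 0.179 Fr 1.4 Fax -12.3 qd 0.09
```

Request:
arm_command:
  motion:
    - [[-0.7, 2.8, -2.2], [0, 0, 0], 0]
    - [[-0.8, 2.6, -2.4], [0, 0, 0], 0]
    - [[-0.9, 2.4, -2.5], [0, 0, 0], 0]
    - [[-0.9, 2.3, -2.6], [0, 0, 0], 0]
    - [[-1.0, 2.1, -2.8], [0, 0, 0], 0]

```text
t: 11.67
eef_pos: [0.5015, 0.0468, 0.1348]
ee_rot: [3.141, 0.346, -1.754]
force: [-0.8, -11.3, -3.2]
width: 0.0213
```

```bash
python3 st2.py
```

```text
t 11.67 phi -2.159 r 59.5 xt 0.4870 yt 0.1295 z 0.1320 tau 0.196 Fr 0.9 Fax -11.3 qd 0.09
```

Request:
arm_command:
  motion:
    - [[-1.0, 1.9, -2.9], [0, 0, 0], 0]
    - [[-1.0, 1.7, -3.0], [0, 0, 0], 0]
    - [[-1.1, 1.6, -3.0], [0, 0, 0], 0]
    - [[-1.1, 1.3, -3.2], [0, 0, 0], 0]
    - [[-1.2, 1.1, -3.2], [0, 0, 0], 0]

```text
t: 12.08
eef_pos: [0.4938, 0.0482, 0.151]
ee_rot: [3.141, 0.346, -1.754]
force: [0.3, -10.9, -3.9]
width: 0.0212
```

```bash
python3 st2.py
```

```text
t 12.08 phi -1.857 r 59.7 xt 0.4792 yt 0.1297 z 0.1482 tau 0.258 Fr -0.9 Fax -10.8 qd 0.07
```

Request:
arm_command:
  motion:
    - [[-1.2, 1.0, -3.3], [0, 0, 0], 0]
    - [[-1.2, 0.7, -3.3], [0, 0, 0], 0]
    - [[-1.2, 0.5, -3.3], [0, 0, 0], 0]
    - [[-1.2, 0.3, -3.4], [0, 0, 0], 0]
    - [[-1.2, 0.1, -3.4], [0, 0, 0], 0]

```text
t: 12.5
eef_pos: [0.4912, 0.0487, 0.1686]
ee_rot: [3.14, 0.346, -1.754]
force: [-1.2, -9.2, -6.0]
width: 0.0207
```

```bash
python3 st2.py
```

```text
t 12.50 phi -1.558 r 60.0 xt 0.4765 yt 0.1298 z 0.1658 tau 0.357 Fr -0.4 Fax -9.3 qd 0.08
```

Request:
arm_command:
  motion:
    - [[-1.3, -0.1, -3.4], [0, 0, 0], 0]
    - [[-1.2, -0.4, -3.3], [0, 0, 0], 0]
    - [[-1.2, -0.6, -3.4], [0, 0, 0], 0]
    - [[-1.2, -0.7, -3.3], [0, 0, 0], 0]
    - [[-1.2, -1.0, -3.2], [0, 0, 0], 0]

```text
t: 12.92
eef_pos: [0.4936, 0.0482, 0.186]
ee_rot: [3.14, 0.346, -1.754]
force: [-0.6, -9.4, -6.5]
width: 0.0211
```

```bash
python3 st2.py
```

```text
t 12.92 phi -1.265 r 60.3 xt 0.4790 yt 0.1297 z 0.1832 tau 0.356 Fr -2.8 Fax -9.4 qd 0.09
```

Request:
arm_command:
  motion:
    - [[-1.2, -1.2, -3.2], [0, 0, 0], 0]
    - [[-1.2, -1.4, -3.1], [0, 0, 0], 0]
    - [[-1.1, -1.6, -3.0], [0, 0, 0], 0]
    - [[-1.1, -1.8, -3.0], [0, 0, 0], 0]
    - [[-1.1, -1.9, -2.8], [0, 0, 0], 0]

```text
t: 13.33
eef_pos: [0.5008, 0.0469, 0.2016]
ee_rot: [3.138, 0.345, -1.755]
force: [-2.0, -9.5, -6.7]
width: 0.0209
```

```bash
python3 st2.py;python3 plan.py 5.32 .06 5 5; python3 - <<'E'
import numpy as np
L=np.loadtxt("log.txt"); p,t=L[:,1],L[:,2]
A=np.c_[np.ones(len(p)),np.sin(p),np.cos(p)]; c,res,_,_=np.linalg.lstsq(A,t,rcond=None)
# load = M sin(phi-pd): sin coef M cos pd, cos coef -M sin pd
print("fric",c[0],"M",np.hypot(c[1],c[2]),"phi_down",np.arctan2(-c[2],c[1]),"resid",np.round(t-A@c,3))
B=np.c_[2*L[:,3],2*L[:,5],np.ones(len(p))]; k=np.linalg.lstsq(B,L[:,3]**2+L[:,5]**2,rcond=None)[0]; print("circle",k[:2],np.sqrt(k[2]+k[0]**2+k[1]**2))
E
```

```text
t 13.33 phi -0.978 r 60.5 xt 0.4863 yt 0.1295 z 0.1988 tau 0.348 Fr -3.4 Fax -9.7 qd 0.09
[[[-1.0, -2.1, -2.7], [0, 0, 0], 0], [[-1.0, -2.4, -2.6], [0, 0, 0], 0], [[-0.9, -2.4, -2.4], [0, 0, 0], 0], [[-0.9, -2.7, -2.3], [0, 0, 0], 0], [[-0.9, -2.7, -2.2], [0, 0, 0], 0]]
[[[-0.7, -2.9, -2.0], [0, 0, 0], 0], [[-0.8, -3.0, -1.8], [0, 0, 0], 0], [[-0.6, -3.2, -1.6], [0, 0, 0], 0], [[-0.6, -3.2, -1.5], [0, 0, 0], 0], [[-0.5, -3.3, -1.3], [0, 0, 0], 0]]
[[[-0.5, -3.4, -1.1], [0, 0, 0], 0], [[-0.4, -3.5, -0.9], [0, 0, 0], 0], [[-0.3, -3.5, -0.7], [0, 0, 0], 0], [[-0.3, -3.6, -0.5], [0, 0, 0], 0], [[-0.1, -3.6, -0.3], [0, 0, 0], 0]]
[[[-0.1, -3.6, -0.1], [0, 0, 0], 0], [[-0.1, -3.6, 0.2], [0, 0, 0], 0], [[0.1, -3.6, 0.3], [0, 0, 0], 0], [[0.1, -3.5, 0.5], [0, 0, 0], 0], [[0.2, -3.5, 0.7], [0, 0, 0], 0]]
[[[0.3, -3.5, 0.9], [0, 0, 0], 0], [[0.3, -3.4, 1.1], [0, 0, 0], 0], [[0.4, -3.4, 1.3], [0, 0, 0], 0], [[0.5, -3.2, 1.5], [0, 0, 0], 0], [[0.5, -3.1, 1.6], [0, 0, 0], 0]]
end phi 6.82
fric 0.31873637557078977 M 0.19087184022391215 phi_down -1.4904316404453326 resid [ 0.03  -0.005  0.017  0.016 -0.026 -0.038 -0.004 -0.005  0.012  0.018
 -0.004  0.007  0.051 -0.006 -0.064]
circle [0.53664119 0.16601068] 0.06012475979334857
```

Request:
arm_command:
  motion:
    - [[-1.0, -2.3, -2.4], [0, 0, 0], 0]
    - [[-1.0, -2.4, -2.4], [0, 0, 0], 0]
    - [[-0.9, -2.4, -2.4], [0, 0, 0], 0]
    - [[-0.9, -2.7, -2.3], [0, 0, 0], 0]
    - [[-0.9, -2.7, -2.2], [0, 0, 0], 0]

```text
t: 13.75
eef_pos: [0.5113, 0.0448, 0.2138]
ee_rot: [3.134, 0.344, -1.755]
force: [-9.3, -9.9, -2.8]
width: 0.0208
```

```bash
sed -i 's/g\[2\]-.165/g[2]-.166/' st2.py; python3 st2.py
```

```text
t 13.75 phi -0.721 r 59.8 xt 0.4970 yt 0.1292 z 0.2109 tau 0.453 Fr 2.8 Fax -11.3 qd 0.10
```

Request:
arm_command:
  motion:
    - [[-0.7, -2.9, -2.0], [0, 0, 0], 0]
    - [[-0.8, -3.0, -1.8], [0, 0, 0], 0]
    - [[-0.6, -3.2, -1.6], [0, 0, 0], 0]
    - [[-0.6, -3.2, -1.5], [0, 0, 0], 0]
    - [[-0.5, -3.3, -1.3], [0, 0, 0], 0]

```text
t: 14.17
eef_pos: [0.5265, 0.0418, 0.2234]
ee_rot: [3.134, 0.344, -1.755]
force: [-13.3, -12.5, 5.7]
width: 0.0209
```

```bash
python3 st2.py
```

```text
t 14.17 phi -0.414 r 59.7 xt 0.5125 yt 0.1288 z 0.2206 tau 0.471 Fr 9.7 Fax -14.6 qd 0.10
```

Request:
arm_command:
  motion:
    - [[-0.5, -3.4, -1.1], [0, 0, 0], 0]
    - [[-0.4, -3.5, -0.9], [0, 0, 0], 0]
    - [[-0.3, -3.5, -0.7], [0, 0, 0], 0]
    - [[-0.3, -3.6, -0.5], [0, 0, 0], 0]
    - [[-0.1, -3.6, -0.3], [0, 0, 0], 0]

```text
t: 14.58
eef_pos: [0.5451, 0.0383, 0.2283]
ee_rot: [3.138, 0.344, -1.754]
force: [-11.2, -14.3, 8.7]
width: 0.0214
```

```bash
python3 st2.py
```

```text
t 14.58 phi -0.085 r 59.7 xt 0.5314 yt 0.1283 z 0.2255 tau 0.474 Fr 9.4 Fax -16.0 qd 0.09
```

Request:
arm_command:
  motion:
    - [[-0.1, -3.6, -0.1], [0, 0, 0], 0]
    - [[-0.1, -3.6, 0.2], [0, 0, 0], 0]
    - [[0.1, -3.6, 0.3], [0, 0, 0], 0]
    - [[0.1, -3.5, 0.5], [0, 0, 0], 0]
    - [[0.2, -3.5, 0.7], [0, 0, 0], 0]

```text
t: 15.0
eef_pos: [0.5635, 0.0348, 0.2271]
ee_rot: [3.14, 0.343, -1.754]
force: [-9.6, -16.8, 7.5]
width: 0.021
```

```bash
python3 st2.py
```

```text
t 15.00 phi 0.230 r 59.8 xt 0.5501 yt 0.1279 z 0.2243 tau 0.495 Fr 5.8 Fax -18.1 qd 0.08
```

Request:
arm_command:
  motion:
    - [[0.3, -3.5, 0.9], [0, 0, 0], 0]
    - [[0.3, -3.4, 1.1], [0, 0, 0], 0]
    - [[0.4, -3.4, 1.3], [0, 0, 0], 0]
    - [[0.5, -3.2, 1.5], [0, 0, 0], 0]
    - [[0.5, -3.1, 1.6], [0, 0, 0], 0]

```text
t: 15.42
eef_pos: [0.5802, 0.0316, 0.2203]
ee_rot: [3.14, 0.343, -1.754]
force: [-8.7, -18.0, 6.2]
width: 0.021
```

```bash
python3 st2.py; python3 plan.py 6.82 -.06 5 10; cat > fit.py <<'E'
import numpy as np
L=np.loadtxt("log.txt"); d=np.sign(np.r_[1,np.diff(np.unwrap(L[:,1]))])
p=np.arctan2(L[:,3]-.5366,L[:,5]-.166); t=-.06*(L[:,6]*np.cos(p)-L[:,7]*np.sin(p))
A=np.c_[d,np.sin(p),np.cos(p)]
def f(A,t,n):
    c=np.linalg.lstsq(A,t,rcond=None)[0]; print(n,"fric",c[0].round(3),"M",np.hypot(c[1],c[2]).round(3),"phi_down",np.arctan2(-c[2],c[1]).round(3),"resid",np.round(t-A@c,3))
f(A,t,"plain")
# with a constant force-sensor bias (Fx,Fz) the torque error is -.06(bx cos - bz sin): fit with force vectors radial-free => only separable by direction of friction; skip
for s in (1,-1):
    if (d==s).sum()>4: f(A[d==s],t[d==s],f"dir {s}")
E
python3 fit.py
```

```text
t 15.42 phi 0.536 r 59.9 xt 0.5671 yt 0.1274 z 0.2175 tau 0.481 Fr 2.5 Fax -19.2 qd 0.08
[[[-0.5, 3.1, -1.7], [0, 0, 0], 0], [[-0.5, 3.3, -1.4], [0, 0, 0], 0], [[-0.4, 3.3, -1.3], [0, 0, 0], 0], [[-0.4, 3.4, -1.1], [0, 0, 0], 0], [[-0.2, 3.5, -0.9], [0, 0, 0], 0]]
[[[-0.2, 3.5, -0.8], [0, 0, 0], 0], [[-0.1, 3.6, -0.5], [0, 0, 0], 0], [[-0.1, 3.6, -0.3], [0, 0, 0], 0], [[0.0, 3.6, -0.1], [0, 0, 0], 0], [[0.1, 3.6, 0.1], [0, 0, 0], 0]]
[[[0.2, 3.6, 0.3], [0, 0, 0], 0], [[0.3, 3.5, 0.5], [0, 0, 0], 0], [[0.3, 3.5, 0.7], [0, 0, 0], 0], [[0.4, 3.5, 0.9], [0, 0, 0], 0], [[0.4, 3.4, 1.1], [0, 0, 0], 0]]
[[[0.6, 3.3, 1.3], [0, 0, 0], 0], [[0.6, 3.3, 1.4], [0, 0, 0], 0], [[0.6, 3.1, 1.7], [0, 0, 0], 0], [[0.7, 3.0, 1.8], [0, 0, 0], 0], [[0.8, 2.9, 2.0], [0, 0, 0], 0]]
[[[0.8, 2.8, 2.1], [0, 0, 0], 0], [[0.9, 2.6, 2.3], [0, 0, 0], 0], [[1.0, 2.5, 2.5], [0, 0, 0], 0], [[1.0, 2.3, 2.6], [0, 0, 0], 0], [[1.0, 2.1, 2.7], [0, 0, 0], 0]]
[[[1.0, 2.0, 2.8], [0, 0, 0], 0], [[1.1, 1.8, 2.9], [0, 0, 0], 0], [[1.2, 1.6, 3.1], [0, 0, 0], 0], [[1.1, 1.4, 3.1], [0, 0, 0], 0], [[1.2, 1.2, 3.2], [0, 0, 0], 0]
[... 387 characters left out ...]
3.1], [0, 0, 0], 0], [[1.1, -1.6, 3.1], [0, 0, 0], 0], [[1.0, -1.7, 3.0], [0, 0, 0], 0], [[1.1, -1.9, 2.9], [0, 0, 0], 0]]
[[[0.9, -2.1, 2.7], [0, 0, 0], 0], [[0.9, -2.3, 2.7], [0, 0, 0], 0], [[0.9, -2.4, 2.5], [0, 0, 0], 0], [[0.8, -2.6, 2.3], [0, 0, 0], 0], [[0.8, -2.8, 2.2], [0, 0, 0], 0]]
end phi 3.8200000000000003
plain fric 0.316 M 0.183 phi_down -1.502 resid [ 0.039 -0.002  0.017  0.018 -0.025 -0.037 -0.005 -0.01   0.006  0.014
 -0.006  0.009  0.055  0.003 -0.054  0.008 -0.007 -0.024 -0.002  0.001]
dir 1 fric 0.316 M 0.183 phi_down -1.502 resid [ 0.039 -0.002  0.017  0.018 -0.025 -0.037 -0.005 -0.01   0.006  0.014
 -0.006  0.009  0.055  0.003 -0.054  0.008 -0.007 -0.024 -0.002  0.001]
```

Request:
arm_command:
  motion:
    - [[-0.5, 3.1, -1.7], [0, 0, 0], 0]
    - [[-0.5, 3.3, -1.4], [0, 0, 0], 0]
    - [[-0.4, 3.3, -1.3], [0, 0, 0], 0]
    - [[-0.4, 3.4, -1.1], [0, 0, 0], 0]
    - [[-0.2, 3.5, -0.9], [0, 0, 0], 0]

```text
t: 15.83
eef_pos: [0.5653, 0.0344, 0.2268]
ee_rot: [-3.14, 0.343, -1.754]
force: [-1.1, -16.9, -0.8]
width: 0.0211
```

```bash
python3 st2.py
```

```text
t 15.83 phi 0.261 r 60.0 xt 0.5519 yt 0.1278 z 0.2239 tau -0.112 Fr -0.3 Fax -16.9 qd 0.08
```

Request:
arm_command:
  motion:
    - [[-0.2, 3.5, -0.8], [0, 0, 0], 0]
    - [[-0.1, 3.6, -0.5], [0, 0, 0], 0]
    - [[-0.1, 3.6, -0.3], [0, 0, 0], 0]
    - [[0.0, 3.6, -0.1], [0, 0, 0], 0]
    - [[0.1, 3.6, 0.1], [0, 0, 0], 0]

```text
t: 16.25
eef_pos: [0.5478, 0.0378, 0.2287]
ee_rot: [-3.139, 0.344, -1.754]
force: [-0.2, -16.8, 1.3]
width: 0.0211
```

```bash
python3 st2.py
```

```text
t 16.25 phi -0.039 r 59.9 xt 0.5342 yt 0.1283 z 0.2259 tau -0.159 Fr 1.2 Fax -16.6 qd 0.09
```

Request:
arm_command:
  motion:
    - [[0.2, 3.6, 0.3], [0, 0, 0], 0]
    - [[0.3, 3.5, 0.5], [0, 0, 0], 0]
    - [[0.3, 3.5, 0.7], [0, 0, 0], 0]
    - [[0.4, 3.5, 0.9], [0, 0, 0], 0]
    - [[0.4, 3.4, 1.1], [0, 0, 0], 0]

```text
t: 16.67
eef_pos: [0.5308, 0.0411, 0.2253]
ee_rot: [-3.139, 0.344, -1.753]
force: [-1.3, -14.9, 3.9]
width: 0.0212
```

```bash
python3 st2.py
```

```text
t 16.67 phi -0.335 r 59.8 xt 0.5168 yt 0.1287 z 0.2225 tau -0.142 Fr 3.3 Fax -14.9 qd 0.10
```

Request:
arm_command:
  motion:
    - [[0.6, 3.3, 1.3], [0, 0, 0], 0]
    - [[0.6, 3.3, 1.4], [0, 0, 0], 0]
    - [[0.6, 3.1, 1.7], [0, 0, 0], 0]
    - [[0.7, 3.0, 1.8], [0, 0, 0], 0]
    - [[0.8, 2.9, 2.0], [0, 0, 0], 0]

```text
t: 17.08
eef_pos: [0.515, 0.0441, 0.2167]
ee_rot: [-3.139, 0.345, -1.753]
force: [-5.3, -14.1, 7.6]
width: 0.0213
```

```bash
python3 st2.py
```

```text
t 17.08 phi -0.640 r 59.7 xt 0.5008 yt 0.1292 z 0.2139 tau -0.129 Fr 7.8 Fax -14.8 qd 0.10
```

Request:
arm_command:
  motion:
    - [[0.8, 2.8, 2.1], [0, 0, 0], 0]
    - [[0.9, 2.6, 2.3], [0, 0, 0], 0]
    - [[1.0, 2.5, 2.5], [0, 0, 0], 0]
    - [[1.0, 2.3, 2.6], [0, 0, 0], 0]
    - [[1.0, 2.1, 2.7], [0, 0, 0], 0]

```text
t: 17.5
eef_pos: [0.5021, 0.0466, 0.2033]
ee_rot: [-3.141, 0.346, -1.753]
force: [-5.6, -10.9, 7.0]
width: 0.0214
```

```bash
python3 st2.py
```

```text
t 17.50 phi -0.956 r 59.7 xt 0.4877 yt 0.1295 z 0.2004 tau -0.212 Fr 7.1 Fax -11.7 qd 0.09
```

Request:
arm_command:
  motion:
    - [[1.0, 2.5, 2.8], [0, 0, 0], 0]
    - [[1.1, 2.3, 2.9], [0, 0, 0], 0]
    - [[1.2, 1.6, 3.1], [0, 0, 0], 0]
    - [[1.1, 1.4, 3.1], [0, 0, 0], 0]
    - [[1.2, 1.2, 3.2], [0, 0, 0], 0]

```text
t: 17.92
eef_pos: [0.4941, 0.0482, 0.1871]
ee_rot: [-3.139, 0.346, -1.753]
force: [-2.9, -13.0, 4.0]
width: 0.021
```

```bash
python3 st2.py
```

```text
t 17.92 phi -1.260 r 59.9 xt 0.4795 yt 0.1297 z 0.1843 tau -0.215 Fr 2.0 Fax -13.3 qd 0.09
```

Request:
arm_command:
  motion:
    - [[1.2, 1.0, 3.2], [0, 0, 0], 0]
    - [[1.2, 0.7, 3.3], [0, 0, 0], 0]
    - [[1.3, 0.6, 3.3], [0, 0, 0], 0]
    - [[1.2, 0.3, 3.4], [0, 0, 0], 0]
    - [[1.2, 0.2, 3.4], [0, 0, 0], 0]

```text
t: 18.33
eef_pos: [0.4912, 0.0488, 0.1693]
ee_rot: [-3.14, 0.346, -1.753]
force: [-3.3, -12.1, 5.3]
width: 0.0211
```

```bash
python3 st2.py
```

```text
t 18.33 phi -1.563 r 59.9 xt 0.4766 yt 0.1298 z 0.1665 tau -0.315 Fr 1.3 Fax -12.5 qd 0.09
```

Request:
arm_command:
  motion:
    - [[1.2, -0.1, 3.4], [0, 0, 0], 0]
    - [[1.3, -0.3, 3.3], [0, 0, 0], 0]
    - [[1.2, -0.5, 3.4], [0, 0, 0], 0]
    - [[1.2, -0.7, 3.3], [0, 0, 0], 0]
    - [[1.1, -1.0, 3.3], [0, 0, 0], 0]

```text
t: 18.75
eef_pos: [0.4936, 0.0483, 0.1515]
ee_rot: [-3.14, 0.346, -1.753]
force: [-3.3, -13.5, 5.9]
width: 0.0211
```

```bash
python3 st2.py
```

```text
t 18.75 phi -1.864 r 60.0 xt 0.4790 yt 0.1298 z 0.1487 tau -0.356 Fr -0.7 Fax -13.8 qd 0.08
```

Request:
arm_command:
  motion:
    - [[1.2, -1.1, 3.2], [0, 0, 0], 0]
    - [[1.1, -1.3, 3.1], [0, 0, 0], 0]
    - [[1.1, -1.6, 3.1], [0, 0, 0], 0]
    - [[1.0, -1.7, 3.0], [0, 0, 0], 0]
    - [[1.1, -1.9, 2.9], [0, 0, 0], 0]

```text
t: 19.17
eef_pos: [0.5011, 0.0469, 0.1352]
ee_rot: [-3.141, 0.346, -1.753]
force: [-3.5, -13.5, 7.2]
width: 0.0214
```

```bash
python3 st2.py
```

```text
t 19.17 phi -2.164 r 60.2 xt 0.4866 yt 0.1296 z 0.1324 tau -0.403 Fr -3.0 Fax -13.9 qd 0.08
```

Request:
arm_command:
  motion:
    - [[0.9, -2.1, 2.7], [0, 0, 0], 0]
    - [[0.9, -2.3, 2.7], [0, 0, 0], 0]
    - [[0.9, -2.4, 2.5], [0, 0, 0], 0]
    - [[0.8, -2.6, 2.3], [0, 0, 0], 0]
    - [[0.8, -2.8, 2.2], [0, 0, 0], 0]

```text
t: 19.58
eef_pos: [0.5128, 0.0446, 0.122]
ee_rot: [-3.141, 0.346, -1.753]
force: [-6.9, -14.1, 8.2]
width: 0.021
```

```bash
python3 st2.py; python3 fit.py; python3 plan.py -2.46 .06 5 3
```

```text
t 19.58 phi -2.459 r 60.3 xt 0.4985 yt 0.1293 z 0.1192 tau -0.521 Fr -3.5 Fax -15.0 qd 0.09
plain fric 0.313 M 0.188 phi_down -1.535 resid [ 0.044  0.006  0.026  0.028 -0.015 -0.028  0.003 -0.003  0.011  0.017
 -0.006  0.007  0.052 -0.002 -0.059  0.003 -0.012 -0.026 -0.003  0.002
  0.018 -0.033 -0.004  0.037 -0.002  0.048  0.004  0.018  0.02  -0.058]
dir 1 fric 0.316 M 0.183 phi_down -1.502 resid [ 0.039 -0.002  0.017  0.018 -0.025 -0.037 -0.005 -0.01   0.006  0.014
 -0.006  0.009  0.055  0.003 -0.054  0.008 -0.007 -0.024 -0.002  0.001]
dir -1 fric 0.346 M 0.221 phi_down -1.762 resid [ 0.035 -0.031 -0.015  0.017 -0.026  0.025 -0.013  0.012  0.029 -0.033]
[[[-0.8, 2.7, -2.2], [0, 0, 0], 0], [[-0.8, 2.6, -2.4], [0, 0, 0], 0], [[-0.8, 2.4, -2.5], [0, 0, 0], 0], [[-1.0, 2.3, -2.7], [0, 0, 0], 0], [[-0.9, 2.1, -2.7], [0, 0, 0], 0]]
[[[-1.0, 1.9, -2.9], [0, 0, 0], 0], [[-1.1, 1.7, -3.0], [0, 0, 0], 0], [[-1.1, 1.5, -3.0], [0, 0, 0], 0], [[-1.1, 1.4, -3.2], [0, 0, 0], 0], [[-1.1, 1.1, -3.2], [0, 0, 0], 0]]
[[[-1.2, 0.9, -3.3], [0, 0, 0], 0], [[-1.2, 0.7, -3.3], [0, 0, 0], 0], [[-1.2, 0.5, -3.4], [0, 0, 0], 0], [[-1.2, 0.3, -3.3], [0, 0, 0], 0], [[-1.3, 0.1, -3.4], [0, 0, 0], 0]]
end phi -1.56
```

```bash
python3 plan.py -2.46 -.06 5 18
```

```text
[[[0.7, -2.9, 2.1], [0, 0, 0], 0], [[0.6, -2.9, 1.9], [0, 0, 0], 0], [[0.6, -3.2, 1.7], [0, 0, 0], 0], [[0.5, -3.2, 1.6], [0, 0, 0], 0], [[0.4, -3.3, 1.3], [0, 0, 0], 0]]
[[[0.4, -3.3, 1.2], [0, 0, 0], 0], [[0.3, -3.5, 1.0], [0, 0, 0], 0], [[0.2, -3.5, 0.8], [0, 0, 0], 0], [[0.2, -3.5, 0.6], [0, 0, 0], 0], [[0.1, -3.6, 0.4], [0, 0, 0], 0]]
[[[0.0, -3.6, 0.2], [0, 0, 0], 0], [[-0.1, -3.6, 0.0], [0, 0, 0], 0], [[-0.2, -3.6, -0.3], [0, 0, 0], 0], [[-0.2, -3.6, -0.4], [0, 0, 0], 0], [[-0.3, -3.5, -0.6], [0, 0, 0], 0]]
[[[-0.3, -3.5, -0.8], [0, 0, 0], 0], [[-0.5, -3.4, -1.0], [0, 0, 0], 0], [[-0.5, -3.4, -1.2], [0, 0, 0], 0], [[-0.5, -3.3, -1.4], [0, 0, 0], 0], [[-0.7, -3.1, -1.6], [0, 0, 0], 0]]
[[[-0.7, -3.1, -1.7], [0, 0, 0], 0], [[-0.7, -3.0, -1.9], [0, 0, 0], 0], [[-0.8, -2.8, -2.1], [0, 0, 0], 0], [[-0.9, -2.7, -2.3], [0, 0, 0], 0], [[-0.9, -2.5, -2.3], [0, 0, 0], 0]]
[[[-1.0, -2.4, -2.6], [0, 0, 0], 0], [[-1.0, -2.2, -2.6], [0, 0, 0], 0], [[-1.0, -2.0, -2.8], [0, 0, 0], 0], [[-1.1, -1.9, -2.9], [0, 0, 0], 0], [[-1.1, -1.7, -3.0], [0, 0, 0], 0]]
[[[-1.2, -1.4, -3.1], [0, 0, 0], 0], 
[... 1354 characters left out ...]
, 0], 0]]
[[[0.6, 3.3, 1.4], [0, 0, 0], 0], [[0.6, 3.2, 1.5], [0, 0, 0], 0], [[0.6, 3.1, 1.7], [0, 0, 0], 0], [[0.8, 3.0, 1.8], [0, 0, 0], 0], [[0.8, 2.9, 2.0], [0, 0, 0], 0]]
[[[0.8, 2.7, 2.2], [0, 0, 0], 0], [[0.9, 2.6, 2.4], [0, 0, 0], 0], [[1.0, 2.4, 2.4], [0, 0, 0], 0], [[0.9, 2.3, 2.6], [0, 0, 0], 0], [[1.1, 2.1, 2.8], [0, 0, 0], 0]]
[[[1.1, 1.9, 2.8], [0, 0, 0], 0], [[1.1, 1.8, 3.0], [0, 0, 0], 0], [[1.1, 1.5, 3.0], [0, 0, 0], 0], [[1.2, 1.4, 3.2], [0, 0, 0], 0], [[1.2, 1.1, 3.2], [0, 0, 0], 0]]
[[[1.2, 1.0, 3.2], [0, 0, 0], 0], [[1.2, 0.7, 3.3], [0, 0, 0], 0], [[1.2, 0.5, 3.4], [0, 0, 0], 0], [[1.2, 0.3, 3.3], [0, 0, 0], 0], [[1.3, 0.1, 3.4], [0, 0, 0], 0]]
end phi -7.859999999999999
```

Request:
arm_command:
  motion:
    - [[0.8, -3.1, 1.9], [0, 0, 0], 0]
    - [[0.6, -3.1, 1.7], [0, 0, 0], 0]
    - [[0.6, -3.2, 1.7], [0, 0, 0], 0]
    - [[0.5, -3.2, 1.6], [0, 0, 0], 0]
    - [[0.4, -3.3, 1.3], [0, 0, 0], 0]

```text
t: 20.0
eef_pos: [0.5276, 0.0418, 0.113]
ee_rot: [3.14, 0.345, -1.753]
force: [-7.8, -14.0, 8.5]
width: 0.0208
```

```bash
python3 st2.py
```

```text
t 20.00 phi -2.752 r 60.3 xt 0.5136 yt 0.1289 z 0.1102 tau -0.496 Fr -5.8 Fax -15.1 qd 0.08
```

Request:
arm_command:
  motion:
    - [[0.4, -3.3, 1.2], [0, 0, 0], 0]
    - [[0.3, -3.5, 1.0], [0, 0, 0], 0]
    - [[0.2, -3.5, 0.8], [0, 0, 0], 0]
    - [[0.2, -3.5, 0.6], [0, 0, 0], 0]
    - [[0.1, -3.6, 0.4], [0, 0, 0], 0]

```text
t: 20.42
eef_pos: [0.544, 0.0386, 0.1087]
ee_rot: [3.139, 0.345, -1.753]
force: [-9.6, -15.3, 8.5]
width: 0.0209
```

```bash
python3 st2.py
```

```text
t 20.42 phi -3.039 r 60.4 xt 0.5303 yt 0.1285 z 0.1059 tau -0.470 Fr -7.7 Fax -16.7 qd 0.08
```

Request:
arm_command:
  motion:
    - [[0.0, -3.6, 0.2], [0, 0, 0], 0]
    - [[-0.1, -3.6, 0.0], [0, 0, 0], 0]
    - [[-0.2, -3.6, -0.3], [0, 0, 0], 0]
    - [[-0.2, -3.6, -0.4], [0, 0, 0], 0]
    - [[-0.3, -3.5, -0.6], [0, 0, 0], 0]

```text
t: 20.83
eef_pos: [0.5603, 0.0355, 0.1093]
ee_rot: [3.136, 0.344, -1.754]
force: [-12.0, -15.1, 6.1]
width: 0.0209
```

```bash
python3 st2.py
```

```text
t 20.83 phi 2.969 r 60.4 xt 0.5469 yt 0.1280 z 0.1065 tau -0.490 Fr -7.6 Fax -16.8 qd 0.09
```

Request:
arm_command:
  motion:
    - [[-0.3, -3.5, -0.8], [0, 0, 0], 0]
    - [[-0.5, -3.4, -1.0], [0, 0, 0], 0]
    - [[-0.5, -3.4, -1.2], [0, 0, 0], 0]
    - [[-0.5, -3.3, -1.4], [0, 0, 0], 0]
    - [[-0.7, -3.1, -1.6], [0, 0, 0], 0]

```text
t: 21.25
eef_pos: [0.5759, 0.0324, 0.1146]
ee_rot: [3.133, 0.343, -1.755]
force: [-10.5, -16.1, -3.1]
width: 0.021
```

```bash
python3 st2.py
```

```text
t 21.25 phi 2.691 r 60.2 xt 0.5627 yt 0.1276 z 0.1118 tau -0.501 Fr -0.5 Fax -17.6 qd 0.09
```

Request:
arm_command:
  motion:
    - [[-0.7, -3.1, -1.7], [0, 0, 0], 0]
    - [[-0.7, -3.0, -1.9], [0, 0, 0], 0]
    - [[-0.8, -2.8, -2.1], [0, 0, 0], 0]
    - [[-0.9, -2.7, -2.3], [0, 0, 0], 0]
    - [[-0.9, -2.5, -2.3], [0, 0, 0], 0]

```text
t: 21.67
eef_pos: [0.5906, 0.0296, 0.125]
ee_rot: [3.135, 0.342, -1.756]
force: [-6.2, -18.0, -6.9]
width: 0.0211
```

```bash
python3 st2.py
```

```text
t 21.67 phi 2.386 r 60.1 xt 0.5777 yt 0.1272 z 0.1222 tau -0.421 Fr 2.8 Fax -18.8 qd 0.09
```

Request:
arm_command:
  motion:
    - [[-1.0, -2.4, -2.6], [0, 0, 0], 0]
    - [[-1.0, -2.2, -2.6], [0, 0, 0], 0]
    - [[-1.0, -2.0, -2.8], [0, 0, 0], 0]
    - [[-1.1, -1.9, -2.9], [0, 0, 0], 0]
    - [[-1.1, -1.7, -3.0], [0, 0, 0], 0]

```text
t: 22.08
eef_pos: [0.602, 0.0273, 0.1403]
ee_rot: [3.137, 0.342, -1.756]
force: [-2.4, -18.7, -7.9]
width: 0.021
```

```bash
python3 st2.py
```

```text
t 22.08 phi 2.066 r 60.1 xt 0.5894 yt 0.1268 z 0.1374 tau -0.398 Fr 4.4 Fax -18.9 qd 0.09
```

Request:
arm_command:
  motion:
    - [[-1.2, -1.4, -3.1], [0, 0, 0], 0]
    - [[-1.1, -1.3, -3.1], [0, 0, 0], 0]
    - [[-1.2, -1.1, -3.2], [0, 0, 0], 0]
    - [[-1.2, -0.9, -3.3], [0, 0, 0], 0]
    - [[-1.3, -0.6, -3.4], [0, 0, 0], 0]

```text
t: 22.5
eef_pos: [0.6082, 0.0262, 0.158]
ee_rot: [3.139, 0.342, -1.755]
force: [-1.9, -20.4, -6.2]
width: 0.021
```

```bash
python3 st2.py
```

```text
t 22.50 phi 1.751 r 60.1 xt 0.5956 yt 0.1267 z 0.1552 tau -0.348 Fr 2.5 Fax -20.4 qd 0.08
```

Request:
arm_command:
  motion:
    - [[-1.2, -0.4, -3.3], [0, 0, 0], 0]
    - [[-1.2, -0.3, -3.4], [0, 0, 0], 0]
    - [[-1.3, 0.0, -3.4], [0, 0, 0], 0]
    - [[-1.2, 0.2, -3.3], [0, 0, 0], 0]
    - [[-1.2, 0.5, -3.4], [0, 0, 0], 0]

```text
t: 22.92
eef_pos: [0.6086, 0.0261, 0.1764]
ee_rot: [3.141, 0.342, -1.755]
force: [-1.4, -19.1, -3.7]
width: 0.0211
```

```bash
python3 st2.py
```

```text
t 22.92 phi 1.444 r 60.1 xt 0.5961 yt 0.1267 z 0.1736 tau -0.232 Fr 1.3 Fax -19.1 qd 0.07
```

Request:
arm_command:
  motion:
    - [[-1.2, 0.6, -3.3], [0, 0, 0], 0]
    - [[-1.2, 0.8, -3.3], [0, 0, 0], 0]
    - [[-1.1, 1.1, -3.3], [0, 0, 0], 0]
    - [[-1.2, 1.2, -3.1], [0, 0, 0], 0]
    - [[-1.1, 1.5, -3.1], [0, 0, 0], 0]

```text
t: 23.33
eef_pos: [0.6037, 0.027, 0.1939]
ee_rot: [3.141, 0.342, -1.755]
force: [-1.8, -20.0, -2.7]
width: 0.0209
```

```bash
python3 st2.py; python3 fit.py
```

```text
t 23.33 phi 1.140 r 60.1 xt 0.5911 yt 0.1268 z 0.1911 tau -0.188 Fr 0.3 Fax -20.0 qd 0.07
plain fric 0.31 M 0.188 phi_down -1.511 resid [ 0.043  0.004  0.025  0.027 -0.015 -0.027  0.006  0.001  0.016  0.023
  0.001  0.015  0.059  0.005 -0.052  0.009 -0.007 -0.023 -0.001  0.003
  0.013 -0.036 -0.006  0.036 -0.001  0.049  0.005  0.019  0.021 -0.058
 -0.008  0.027  0.003 -0.027  0.019 -0.008 -0.015  0.043  0.033]
dir 1 fric 0.316 M 0.183 phi_down -1.502 resid [ 0.039 -0.002  0.017  0.018 -0.025 -0.037 -0.005 -0.01   0.006  0.014
 -0.006  0.009  0.055  0.003 -0.054  0.008 -0.007 -0.024 -0.002  0.001]
dir -1 fric 0.304 M 0.195 phi_down -1.511 resid [-0.    -0.049 -0.019  0.024 -0.012  0.04  -0.001  0.015  0.019 -0.059
 -0.008  0.028  0.004 -0.027  0.017 -0.011 -0.02   0.035  0.024]
```

Request:
arm_command:
  motion:
    - [[-1.0, 1.7, -3.1], [0, 0, 0], 0]
    - [[-1.1, 1.8, -2.9], [0, 0, 0], 0]
    - [[-1.0, 2.0, -2.8], [0, 0, 0], 0]
    - [[-0.9, 2.2, -2.7], [0, 0, 0], 0]
    - [[-0.9, 2.4, -2.5], [0, 0, 0], 0]
    - [[-0.8, 2.5, -2.5], [0, 0, 0], 0]
    - [[-0.8, 2.7, -2.2], [0, 0, 0], 0]
    - [[-0.7, 2.8, -2.2], [0, 0, 0], 0]
    - [[-0.7, 3.0, -1.9], [0, 0, 0], 0]
    - [[-0.6, 3.0, -1.8], [0, 0, 0], 0]

```text
t: 24.17
eef_pos: [0.5802, 0.0315, 0.2204]
ee_rot: [-3.141, 0.343, -1.754]
force: [-1.7, -17.3, -2.0]
width: 0.0211
```

```bash
python3 st2.py
```

```text
t 24.17 phi 0.536 r 60.0 xt 0.5671 yt 0.1274 z 0.2176 tau -0.123 Fr -1.1 Fax -17.3 qd 0.08
```

Request:
arm_command:
  motion:
    - [[-0.5, 3.2, -1.6], [0, 0, 0], 0]
    - [[-0.5, 3.3, -1.5], [0, 0, 0], 0]
    - [[-0.3, 3.3, -1.2], [0, 0, 0], 0]
    - [[-0.4, 3.4, -1.1], [0, 0, 0], 0]
    - [[-0.2, 3.5, -0.8], [0, 0, 0], 0]
    - [[-0.2, 3.6, -0.7], [0, 0, 0], 0]
    - [[-0.1, 3.5, -0.5], [0, 0, 0], 0]
    - [[0.0, 3.6, -0.2], [0, 0, 0], 0]
    - [[0.0, 3.6, -0.1], [0, 0, 0], 0]
    - [[0.1, 3.6, 0.1], [0, 0, 0], 0]

```text
t: 25.0
eef_pos: [0.5464, 0.0381, 0.2287]
ee_rot: [-3.14, 0.344, -1.754]
force: [0.0, -14.5, -1.2]
width: 0.0212
```

```bash
python3 st2.py
```

```text
t 25.00 phi -0.062 r 60.0 xt 0.5328 yt 0.1283 z 0.2258 tau -0.139 Fr -1.3 Fax -14.3 qd 0.09
```

Request:
arm_command:
  motion:
    - [[0.2, 3.6, 0.4], [0, 0, 0], 0]
    - [[0.3, 3.5, 0.5], [0, 0, 0], 0]
    - [[0.3, 3.5, 0.8], [0, 0, 0], 0]
    - [[0.4, 3.5, 0.9], [0, 0, 0], 0]
    - [[0.5, 3.4, 1.1], [0, 0, 0], 0]
    - [[0.6, 3.3, 1.4], [0, 0, 0], 0]
    - [[0.6, 3.2, 1.5], [0, 0, 0], 0]
    - [[0.6, 3.1, 1.7], [0, 0, 0], 0]
    - [[0.8, 3.0, 1.8], [0, 0, 0], 0]
    - [[0.8, 2.9, 2.0], [0, 0, 0], 0]

```text
t: 25.83
eef_pos: [0.5142, 0.0443, 0.2162]
ee_rot: [-3.139, 0.346, -1.753]
force: [-1.3, -12.1, 3.6]
width: 0.021
```

```bash
python3 st2.py
```

```text
t 25.83 phi -0.656 r 59.8 xt 0.5000 yt 0.1292 z 0.2134 tau -0.167 Fr 2.4 Fax -12.2 qd 0.10
```

Request:
arm_command:
  motion:
    - [[0.8, 2.7, 2.2], [0, 0, 0], 0]
    - [[0.9, 2.6, 2.4], [0, 0, 0], 0]
    - [[1.0, 2.4, 2.4], [0, 0, 0], 0]
    - [[0.9, 2.3, 2.6], [0, 0, 0], 0]
    - [[1.1, 2.1, 2.8], [0, 0, 0], 0]
    - [[1.1, 1.9, 2.8], [0, 0, 0], 0]
    - [[1.1, 1.8, 3.0], [0, 0, 0], 0]
    - [[1.1, 1.5, 3.0], [0, 0, 0], 0]
    - [[1.2, 1.4, 3.2], [0, 0, 0], 0]
    - [[1.2, 1.1, 3.2], [0, 0, 0], 0]

```text
t: 26.67
eef_pos: [0.4939, 0.0482, 0.1864]
ee_rot: [-3.141, 0.346, -1.753]
force: [-4.0, -10.3, 4.7]
width: 0.0214
```

```bash
python3 st2.py; python3 fit.py
```

```text
t 26.67 phi -1.272 r 59.8 xt 0.4793 yt 0.1297 z 0.1836 tau -0.229 Fr 3.6 Fax -10.8 qd 0.09
plain fric 0.309 M 0.189 phi_down -1.516 resid [ 0.044  0.006  0.027  0.029 -0.013 -0.025  0.007  0.002  0.017  0.023
  0.001  0.015  0.059  0.005 -0.052  0.009 -0.007 -0.023 -0.     0.004
  0.012 -0.037 -0.007  0.035 -0.003  0.047  0.003  0.017  0.02  -0.059
 -0.009  0.027  0.003 -0.027  0.019 -0.008 -0.015  0.043  0.033  0.019
 -0.017 -0.001  0.034]
dir 1 fric 0.316 M 0.183 phi_down -1.502 resid [ 0.039 -0.002  0.017  0.018 -0.025 -0.037 -0.005 -0.01   0.006  0.014
 -0.006  0.009  0.055  0.003 -0.054  0.008 -0.007 -0.024 -0.002  0.001]
dir -1 fric 0.304 M 0.193 phi_down -1.519 resid [ 0.003 -0.047 -0.017  0.025 -0.011  0.04  -0.002  0.013  0.017 -0.061
 -0.01   0.026  0.002 -0.028  0.017 -0.011 -0.019  0.037  0.026  0.01
 -0.027 -0.01   0.027]
```

Request:
arm_command:
  motion:
    - [[1.2, 1.0, 3.2], [0, 0, 0], 0]
    - [[1.2, 0.7, 3.3], [0, 0, 0], 0]
    - [[1.2, 0.5, 3.4], [0, 0, 0], 0]
    - [[1.2, 0.3, 3.3], [0, 0, 0], 0]
    - [[0, 0, 0], [0, 0, 0], 0]
    - [[0, 0, 0], [0, 0, 0], 0]
    - [[0, 0, 0], [0, 0, 0], 0]
    - [[0, 0, 0], [0, 0, 0], 0]

```text
t: 27.33
eef_pos: [0.4913, 0.0487, 0.1717]
ee_rot: [3.141, 0.346, -1.754]
force: [-1.5, -10.5, -0.8]
width: 0.0211
```

```bash
cp log.txt l0; python3 st2.py; cp l0 log.txt; python3 - <<'E'
from h import *
S=arm.grab_frame("scene"); W=arm.grab_frame("top")
out=np.vstack([cv2.resize(S[140:290,240:430],(720,300),interpolation=cv2.INTER_CUBIC),cv2.resize(W[140:260,200:400],(720,300),interpolation=cv2.INTER_CUBIC)]); save("end",out)
E
```

```text
t 27.33 phi -1.524 r 59.9 xt 0.4766 yt 0.1297 z 0.1688 tau 0.048 Fr -0.3 Fax -10.6 qd 0.00
```

View pics/end.png

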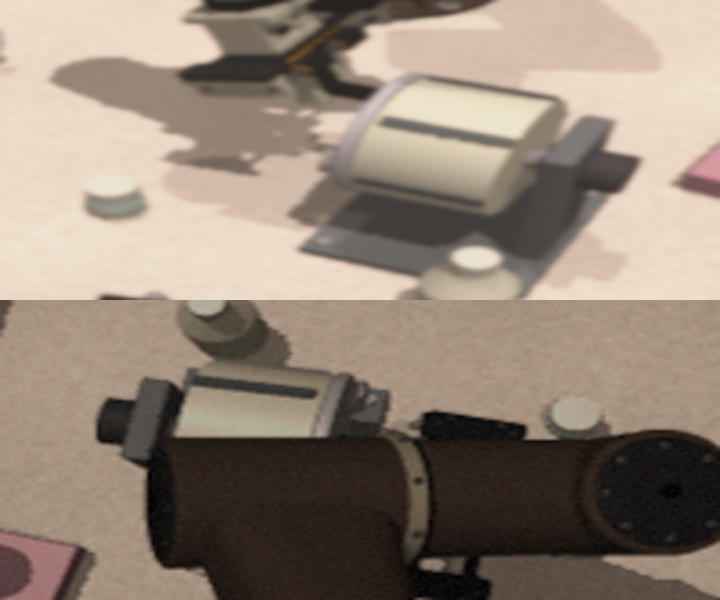

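The cover now sits flush on the drum with no gap: scene crop, disc against the cream drum at about (375,120). The jar and other bystanders are where they were. The drum is at rest at -1.52 rad, so I'm handing in.

```bash
python3 -c "
from station import arm
print(arm.job_done()); s=arm.get_state(); print(s['t'],s['eef_pos'],s['force'],s['width'])"
```

```text
the job is handed in; nothing more can be done
None
the job is handed in; nothing more can be done
```

The cover is shut and the drum is held still by its handle with the heavy side down, as nearly as I could feel it. The job is handed in at about 27 s of the 69 s allowed.

- **Cover:** I gripped the handle and pushed the cover about 22 mm, against about 6 N of friction, until it hit a firm stop. I pressed it there with about 56 N. I kept a light inward push (7–20 N) while turning and about 10 N at the end. The last scene picture shows no gap.
- **Finding the heavy side:** I turned the drum a full circle one way and slightly more the other way, taking 43 force readings.
    - The fit gave a seal friction of 0.31 N m and a load of 0.19 N m, both in line with the values given.
    - It put the heavy side down with the handle at -1.50 rad from one direction and -1.52 rad from the other. The combined fit gave -1.516 rad.
- **Final state:** The drum stands at -1.524 rad with no motion, and almost no turning force at the handle.

**Disagreements:**
- Some readings scattered by up to 0.06 N m around the fit. Pairing single forward and reverse readings gave anywhere from -1.3 to -1.7 rad, so I relied on the full fit, which I reckon is good to about 0.05 rad.
- The tumbler's heading measured from the pictures (-0.165 rad) was about 0.02 rad off what the handle's path suggested. This only made the inward push vary.
- The bystanders I could see in the last pictures had not moved. The arm hid the syringe and the jug was outside the cropped pictures, so I did not check those two at the end.

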